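# Strip the setting dies from the die bar

## Robot

A 6-joint arm with a two-finger parallel gripper is mounted at the origin on a cart in front of the work surface, level with it; the furniture and walls round the work are solid. World frame = base frame: x ahead of the robot, y to its left, z up, the work surface at z = 0. Lengths are in m, angles in rad, forces in N, time in s.
With the tool pointing down it reaches from about 0.3 to 0.85 m from the base axis. Payload 4.2 kg.
Tool frame: the origin (TCP) lies on the centre line of the jaws, within the pads' length; the fingertips stand 14 mm ahead of it and the grasp point (between the pads) lies 5 mm behind it; y points along the fingers, z is the direction in which the jaws open and shut, and the axes are right-handed (so a half turn about y gives the same grasp; the last joint's range is limited). The gripper opens to 91 mm and grips with 3 to 60 N. Pads are 32 mm wide; open, the fingers measure 118 mm over their backs; the gripper's body (76 mm by 178 mm) begins 60 mm behind the grasp point.
Start: joints at [-1.208, 0.32, 1.565, -0, 1.257, -0.02], TCP at [0.215, -0.533, 0.228] pointing down, gripper open.
Joint ranges: [-3.11, 3.11], [-0.84, 2.01], [0.21, 2.61], [-1.34, 4.49], [0.05, 2.63], [-2.56, 2.56]. Speed limits (rad/s): [2.57, 2.57, 3.14, 3.14, 3.14, 3.14].

## Interface

Orientations are given as a 3x3 rotation matrix whose columns are the frame's x, y, z axes.
In Python, from station import robot gives the robot as it stands.
- The arm moves only by the tool send_rows, never from a script. Its argument "moves" is a list of rows, each a list of 7 numbers: the turn, a rotation vector about the tool's x, y, z in rad, then the shift along the tool's x, y, z in cm, then the gripper command: -1 is shut, 1 is fully open, values between are in proportion. In form: [[rx, ry, rz, x, y, z, jaw], ...]. A call has 1 to 5 rows; each row shifts and turns the pose as measured when the row begins, along the tool's axes as they then stand; what a row does not reach is not made up. A row lasts 1/12 s, in which the tool goes at most 41.7 mm and 7.16 degrees, less where a joint would pass 70% of its speed; a pose out of reach is approached as far as the arm can. A call with a gripper value outside its range is refused whole. The fingers move at their own pace and stop on an object; "newtons" is the grip in N (left out, the last holds). Time passes only in rows, so rows that do not move let the fingers close. It gives the time, the measured TCP pose, the force and the opening at its end, in the units of the state.
- robot.get_obs(): the state, without advancing time (a new reading comes with each control period).
- robot.capture(name): name is "scene" or "top" or "wrist"; returns the picture (480x640x3 uint8, red, green, blue); there is no depth.
- robot.calibration(name): a dict with "intrinsics" (3x3 intrinsics, pixels), "rvec" (rotation vector, rad) and "tvec" (3), from world to camera coordinates, as OpenCV has them; the wrist camera has in their place "T_tool_cam" (4x4, takes a point from camera to tool coordinates, whose origin is the TCP and whose axes are the tool frame's). Camera axes: x right, y down, z forward; pixel columns grow to the right and rows downward; lengths in m; the calibration is good to about 2 mm. A picture is of the moment at which its call begins: read the wrist's pose just before it. calibration takes no time and is no camera call.
- robot.sign_off(): hands the job in, once; it reports no verdict.
The state is a dict: "clock": time; "joint_pos": joint angles; "qvel": joint speeds; "joint_torque": joint torques, N m; "eef_pos": TCP position; "ee_rot": TCP orientation; "ft_force": force on the tool from outside, world axes, zero at the start; "moment": the same for the moment, N m; "finger_gap": finger opening in m.
Only numpy, scipy, OpenCV 4.12 (cv2) and the standard library are available. Lean on these libraries where they do the work, as an engineer would, in place of code of your own. Each camera call takes 0.05 s, during which the arm holds its last target. There are 200 camera calls.

## Task

Strip the die bar for a change of dies: slide the catch tray under the bar until it is fully home against its stop, then take the drift and push it down through each bore that still holds a die, so that every die is driven out and drops into the tray; the gripper itself must not touch the dies. Finally put the drift back upright in its stand and draw the tray, with all the dies in it, out to stand flat on the table just in front of the bar, clear of it. Leave the other things on the table where they are.

Things in the scene. Friction and masses are not known exactly. Their poses are not given: they have to be found in the camera images.
- die_bar: Bright steel bar, 249 (y) x 56 (x) x 46 mm, underside 64 mm and top 110 mm above the table, with five upright through bores 25 mm wide in a row along y, carried by two upright grey side plates and fixed to the table. Origin on the table under the bar's middle; x points to its back, away from the open front where the tray goes in (about world +x, yaw -0.2 to 0.1), z up.
- tray_way (a point): Middle of the way in for the tray, on the table between the front edges of the side plates, 34 mm before the bar's origin (bar x -34 mm). The side plates (12 mm thick, 110 mm high, bar x -34 to 54 mm) stand 249 mm apart; low splayed lead-in tabs, 22 mm high, reach out to bar x -66 mm. Brass plunger bodies stand out of the bar's front to bar x -42 mm at z 82 mm.
- tray_stop (a point): Middle of the front face of the cross strip, 20 mm high, behind the bar (bar x 43.5 mm) that stops the tray. The tray is fully home with its far wall against this strip: tray origin at the bar's origin (within 8 mm) and its x along the bar's x.
- catch_tray: Loose aluminium catch tray, outside 84 (x) x 244 (y) x 24 mm high, walls and floor 3 mm, four low walls making five pockets 45 mm wide that lie under the bores when home; 0.28 to 0.46 kg. Starts on the table left of the bar. Origin at the centre of its underside. A strap from its -x wall out to x -128 mm carries an upright wooden grip; it goes under the bar with its +x wall first.
- tray_grip (a point): Where to hold the tray's wooden grip: a fin 12 mm thick (along the tray's y), 48 mm long (along x), 3 to 43 mm above the tray's underside. This point is 102 mm from the tray's origin along its -x and 30 mm up.
- drift: The drift (ejector rod), 116 mm long, 0.18 to 0.29 kg: round steel nose 14 mm wide, 48 mm long; steel guard disc 40 mm wide, 6 mm thick; round wooden handle 24 mm wide, 62 mm long. Origin at the nose tip, z along the rod toward the handle. Starts upright, nose down, in its stand.
- drift_grip (a point): Point on the axis of the drift's handle, 78 mm above the nose tip (24 mm above the guard).
- drift_stand: Round dark wooden stand for the drift, 72 mm wide at the foot, 56 mm at the top, 55 mm high, 0.9 kg, loose, with an upright hole 20 mm wide or more and 51 mm deep. Starts right of the bar. Origin at the centre of its underside. With the drift in it, the guard rests on its top and the drift's origin is about 6 mm above the stand's.
- stand_mouth (a point): Centre of the stand's hole at its top, 55 mm above its underside.
- bore_1 (a point): Centre of bore 1 at the top face of the bar (bar frame x 0, y -96 mm, z 110 mm). Some bores are empty at the start.
- die_1: Brass die, 42 mm long, 0.09 kg (may be absent): head 34 mm wide, 12 mm high, then a neck 18 x 22 mm and a collar 22 x 8 mm. Origin under the head, z toward the collar. Starts in bore 1, head up against the bar, origin about 52 mm up, collar top 16 mm below the bar's top, held under the collar by two sprung balls. 8 to 15 N frees it within 20 mm of travel and it drops.
- bore_2 (a point): Centre of bore 2 at the top face of the bar (bar frame x 0, y -48 mm, z 110 mm). Some bores are empty at the start.
- die_2: Brass die, 42 mm long, 0.09 kg (may be absent): head 34 mm wide, 12 mm high, then a neck 18 x 22 mm and a collar 22 x 8 mm. Origin under the head, z toward the collar. Starts in bore 2, head up against the bar, origin about 52 mm up, collar top 16 mm below the bar's top, held under the collar by two sprung balls. 8 to 15 N frees it within 20 mm of travel and it drops.
- bore_3 (a point): Centre of bore 3 at the top face of the bar (bar frame x 0, y 0 mm, z 110 mm). Some bores are empty at the start.
- die_3: Brass die, 42 mm long, 0.09 kg (may be absent): head 34 mm wide, 12 mm high, then a neck 18 x 22 mm and a collar 22 x 8 mm. Origin under the head, z toward the collar. Starts in bore 3, head up against the bar, origin about 52 mm up, collar top 16 mm below the bar's top, held under the collar by two sprung balls. 8 to 15 N frees it within 20 mm of travel and it drops.
- bore_4 (a point): Centre of bore 4 at the top face of the bar (bar frame x 0, y 48 mm, z 110 mm). Some bores are empty at the start.
- die_4: Brass die, 42 mm long, 0.09 kg (may be absent): head 34 mm wide, 12 mm high, then a neck 18 x 22 mm and a collar 22 x 8 mm. Origin under the head, z toward the collar. Starts in bore 4, head up against the bar, origin about 52 mm up, collar top 16 mm below the bar's top, held under the collar by two sprung balls. 8 to 15 N frees it within 20 mm of travel and it drops.
- bore_5 (a point): Centre of bore 5 at the top face of the bar (bar frame x 0, y 96 mm, z 110 mm). Some bores are empty at the start.
- die_5: Brass die, 42 mm long, 0.09 kg (may be absent): head 34 mm wide, 12 mm high, then a neck 18 x 22 mm and a collar 22 x 8 mm. Origin under the head, z toward the collar. Starts in bore 5, head up against the bar, origin about 52 mm up, collar top 16 mm below the bar's top, held under the collar by two sprung balls. 8 to 15 N frees it within 20 mm of travel and it drops.
- sanding_block: Bystander, not part of the job: brown sanding block 45x70x25 mm, lying loose on the table. Origin at the centre of its underside.
- masking_tape: Bystander, not part of the job: roll of masking tape 104x102x25 mm, lying loose on the table. Origin at the centre of its underside.
- eraser: Bystander, not part of the job: eraser 22x52x13 mm, lying loose on the table. Origin at the centre of its underside.

How it is judged:
On the way, in this order (a step that is already met when the one before it is completed fails the run):
1. the catch tray is fully home under the bar (x of catch_tray in the frame of die_bar between -0.008 and 0.008 m and y of catch_tray in the frame of die_bar between -0.008 and 0.008 m and angle between the x axis of catch_tray and the x axis of die_bar, either way round below 0.06 rad and height (world z) of catch_tray below 0.006 m), for 0.2 s.
2. every die has been driven out of the bar and lies in the tray (x of die_1 in the frame of catch_tray between -0.042 and 0.042 m and y of die_1 in the frame of catch_tray between -0.122 and 0.122 m and z of die_1 in the frame of catch_tray between -0.005 and 0.04 m and x of die_2 in the frame of catch_tray between -0.042 and 0.042 m and y of die_2 in the frame of catch_tray between -0.122 and 0.122 m and z of die_2 in the frame of catch_tray between -0.005 and 0.04 m and x of die_3 in the frame of catch_tray between -0.042 and 0.042 m and y of die_3 in the frame of catch_tray between -0.122 and 0.122 m and z of die_3 in the frame of catch_tray between -0.005 and 0.04 m and x of die_4 in the frame of catch_tray between -0.042 and 0.042 m and y of die_4 in the frame of catch_tray between -0.122 and 0.122 m and z of die_4 in the frame of catch_tray between -0.005 and 0.04 m and x of die_5 in the frame of catch_tray between -0.042 and 0.042 m and y of die_5 in the frame of catch_tray between -0.122 and 0.122 m and z of die_5 in the frame of catch_tray between -0.005 and 0.04 m), for 0.2 s.
At the end, for the whole second after the job is handed in: Every die lies in the tray; the tray stands flat on the table in front of the bar, its origin 75 to 220 mm before and within 120 mm sideways of the bar's; the drift stands upright in its stand, within 8 mm of its centre and down to within 5 mm (all of step 2 and x of catch_tray in the frame of die_bar between -0.22 and -0.075 m and y of catch_tray in the frame of die_bar between -0.12 and 0.12 m and height (world z) of catch_tray below 0.006 m and angle between each of catch_tray, drift_stand's own z axis and vertical below 0.06 rad and horizontal distance between drift and drift_stand below 0.008 m and z of drift in the frame of drift_stand between 0.002 and 0.012 m and angle between drift's own z axis and vertical below 0.12 rad); the robot touches nothing.
It fails at once if the fingers touch a die (more than 2 N) (contact force between the fingers and die_1 above 2 N or contact force between the fingers and die_2 above 2 N or contact force between the fingers and die_3 above 2 N or contact force between the fingers and die_4 above 2 N or contact force between the fingers and die_5 above 2 N).
It fails at once if a bystander is moved more than 30 mm (distance of any of sanding_block, masking_tape, eraser from where it was at the start of the episode above 0.03 m).
Of die_1, die_2, die_3, die_4, die_5 only 3 to 5 are there at a start; the rules pass over those that are not, and their reading is None.
At some moment in a run one of catch_tray, drift_stand may be knocked a few centimetres aside while the robot is not near it.
It also fails if it takes over 210 s, if anything falls off the work surface, if the arm or the gripper's body presses on something with over 40 N, if the wrist force passes 120 N, or if a joint passes its speed limit or range.

## Working session

There is one attempt and no reset: what is moved stays moved. The work goes in short steps, Python scripts to look and compute and a tool call to move; the robot and the scene stay as the last step left them, time stands still between calls to the robot, and variables do not carry over. Pictures are saved under pics/ and viewed, about 12 in all and at most 16, crops included, and the job is handed in when it is done.

Besides the shell and the picture viewer there is one more tool, called after "Call:" by a JSON object that holds its "method" and its "body". send_rows: Moves the arm, as the interface text tells. Its arguments: {"type":"object","properties":{"moves":{"type":"array","items":{"type":"array","items":{"type":"number"}}},"newtons":{"type":"number"}},"required":["moves"]}

```bash
mkdir -p pics
cat > h.py <<'E'
import numpy as np, cv2
from station import robot
def snap(cam,name,crop=None,scale=1):
    o=robot.get_obs(); im=robot.capture(cam)
    cv2.imwrite(f'pics/{name}_full.png',im[:,:,::-1])
    if crop: x0,y0,x1,y1=crop; im=im[y0:y1,x0:x1]
    if scale!=1: im=cv2.resize(im,None,fx=scale,fy=scale,interpolation=cv2.INTER_CUBIC)
    cv2.imwrite(f'pics/{name}.png',im[:,:,::-1]); return o
def cam(c,o=None):
    k=robot.calibration(c); K=np.array(k['intrinsics'],float)
    if 'rvec' in k:
        R=cv2.Rodrigues(np.array(k['rvec'],float))[0]; t=np.array(k['tvec'],float).ravel()
    else:
        o=o or robot.get_obs(); T=np.eye(4);T[:3,:3]=o['ee_rot'];T[:3,3]=o['eef_pos']
        M=np.linalg.inv(T@np.array(k['T_tool_cam'])); R=M[:3,:3];t=M[:3,3]
    return K,R,t
def px(c,p,o=None):
    K,R,t=cam(c,o); q=(K@(R@np.atleast_2d(p).T+t[:,None])).T; return q[:,:2]/q[:,2:]
def at(c,uv,z,o=None):
    K,R,t=cam(c,o); C=-R.T@t; out=[]
    for u,v in np.atleast_2d(uv):
        d=R.T@np.linalg.solve(K,[u,v,1]); out.append(C+d*(z-C[2])/d[2])
    return np.array(out)
E
python3 - <<'E'
from h import *
np.set_printoptions(precision=4,suppress=True)
o=snap('top','top1'); snap('scene','sc1')
print(o)
for c in('top','scene'):
    K,R,t=cam(c); print(c,K[0,0],-R.T@t)
print(robot.calibration('wrist'))
E
```

```text
{'clock': 0.0, 'joint_pos': array([-1.208 ,  0.3202,  1.5656, -0.    ,  1.2574, -0.02  ]), 'qvel': array([-0.0003,  0.0012, -0.0009,  0.0002, -0.0006,  0.0002]), 'joint_torque': array([  0.0006, -41.2454, -23.1976,   0.0727,   0.0459,  -0.0002]), 'eef_pos': array([ 0.2146, -0.5329,  0.2272]), 'ee_rot': array([[-0.9276, -0.0006,  0.3735],
       [-0.3735,  0.0016, -0.9276],
       [-0.    , -1.    , -0.0017]]), 'ft_force': array([-1.561 , -0.3592,  0.718 ]), 'moment': array([ 0.0444,  0.0291, -0.013 ]), 'finger_gap': 0.09119119924355251}
top 523.5771761697995 [ 0.4667 -0.0192  1.4059]
scene 504.42803853237996 [ 0.0887 -1.0019  0.696 ]
{'intrinsics': array([[381.9313,   0.    , 320.379 ],
       [  0.    , 381.9313, 246.3372],
       [  0.    ,   0.    ,   1.    ]]), 'T_tool_cam': array([[-0.0009,  0.9652,  0.2615, -0.073 ],
       [ 0.0002, -0.2615,  0.9652, -0.1572],
       [ 1.    ,  0.0009, -0.    , -0.0009],
       [ 0.    ,  0.    ,  0.    ,  1.    ]])}
```

View pics/top1.png

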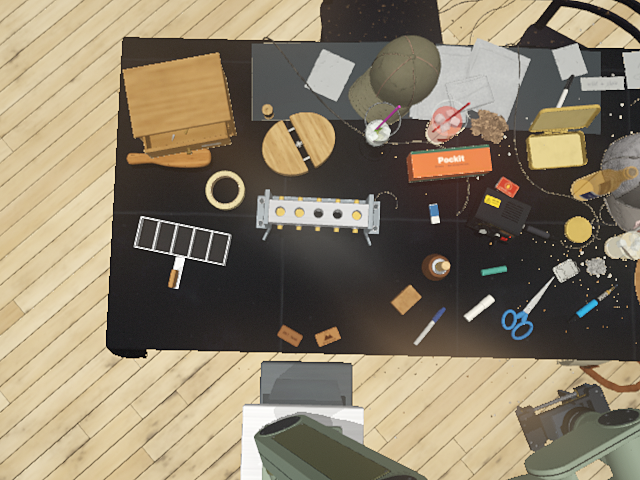

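View pics/sc1.png

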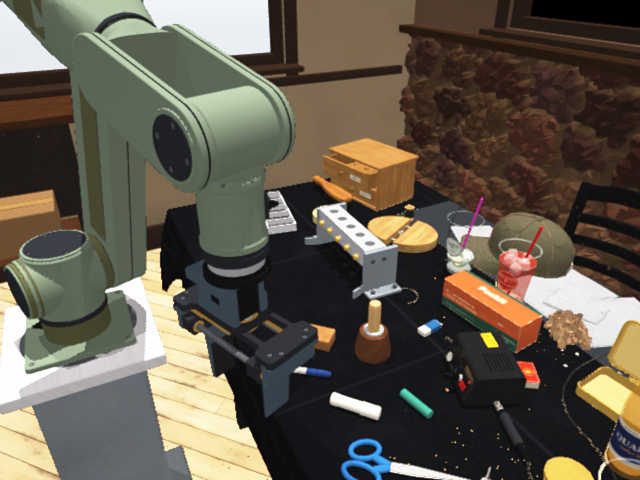

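Run:
```python
import cv2,numpy as np
im=cv2.imread('pics/top1_full.png')
a=cv2.resize(im[180:250,245:395],None,fx=5,fy=5,interpolation=cv2.INTER_CUBIC)
b=cv2.resize(im[210:295,125:240],None,fx=4,fy=4,interpolation=cv2.INTER_CUBIC)
c=cv2.resize(im[245:330,385:455],None,fx=4,fy=4,interpolation=cv2.INTER_CUBIC)
W=np.zeros((350+340,750,3),np.uint8); W[:350]=a; W[350:,:460]=b; W[350:,465:745]=c
W=cv2.resize(W,None,fx=.8,fy=.8,interpolation=cv2.INTER_AREA); cv2.imwrite('pics/c1.png',W)
```

```text
(no output)
```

View pics/c1.png

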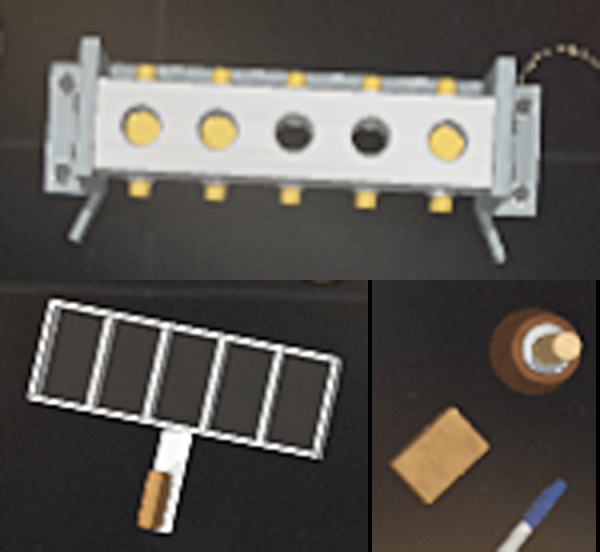

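Run:
```python
from h import *
np.set_printoptions(precision=4,suppress=True)
B=at('top',[(280.25,211.5),(299.5,212.5),(318.5,213.25),(337.5,214),(356.75,215.25)],.11)
print(B, np.linalg.norm(B[0]-B[4])); y=(B[0]-B[4])[:2];print('yaw',np.arctan2(-y[0],y[1]))
print('bar mean',B.mean(0))
T=at('top',[(141.25,216.25),(231.25,234.4),(225.6,265.3),(134.4,246.9)],.024)
print(T,T.mean(0),np.linalg.norm(T[0]-T[1]),np.linalg.norm(T[1]-T[2]))
y=(T[0]-T[1]+T[3]-T[2])[:2];yw=np.arctan2(-y[0],y[1]);print('tray yaw',yw, 'grip',T.mean(0)[:2]-.102*np.array([np.cos(yw),np.sin(yw)]))
print('grip seen',at('top',[(172.8,278.75)],.043))
print('drift',at('top',[(445.9,265.6)],.122),at('top',[(439.4,266.9)],.061),at('top',[(436,267)],0.0))
```

```text
[[ 0.6487  0.0671  0.11  ]
 [ 0.6473  0.019   0.11  ]
 [ 0.6466 -0.0284  0.11  ]
 [ 0.6458 -0.0758  0.11  ]
 [ 0.6438 -0.1239  0.11  ]] 0.19104817483440897
yaw -0.02572918092051168
bar mean [ 0.6464 -0.0284  0.11  ]
[[0.6393 0.4416 0.024 ]
 [0.5965 0.2009 0.024 ]
 [0.5143 0.2129 0.024 ]
 [0.5573 0.4557 0.024 ]] [0.5769 0.3278 0.024 ] 0.24448547291523093 0.08306500564804371
tray yaw -0.17555105552802758 grip [0.4765 0.3456]
grip seen [[0.4756 0.3454 0.043 ]]
drift [[ 0.5229 -0.3437  0.122 ]] [[ 0.5218 -0.3424  0.061 ]] [[ 0.5238 -0.3479  0.    ]]
```

Top view: the bar's bores are at rows 211–215 and columns 280–357. Dies are visible in bores 5, 4 and 1; bores 3 and 2 are dark (empty). The tray is at about (183,241), its grip at (173,279), and the drift and stand at about (436–446,266). The measured sizes match the given ones (191 mm bore span, 244x83 mm tray), so I'll plan the moves.

```bash
cat >> h.py <<'E'
from scipy.spatial.transform import Rotation as Ro
def Rt(zy): # tool down, z at yaw zy
    z=np.array([np.cos(zy),np.sin(zy),0]); y=np.array([0,0,-1.]); return np.c_[np.cross(y,z),y,z]
def plan(wps,p=None,R=None):
    """wps: (pos,zyaw,jaw,step_mm)"""
    o=robot.get_obs(); p=np.array(o['eef_pos'] if p is None else p); R=np.array(o['ee_rot'] if R is None else R)
    rows=[]
    for g,zy,jaw,st in wps:
        G=Rt(zy); rv=Ro.from_matrix(R.T@G).as_rotvec(); d=np.array(g)-p
        n=max(1,int(np.ceil(max(np.linalg.norm(d)*1000/st,np.linalg.norm(rv)/.12))))
        for i in range(n):
            s=R.T@d/n*100; rows.append([round(float(v),3) for v in rv/n]+[round(float(v),2) for v in s]+[jaw])
            R=R@Ro.from_rotvec(rv/n).as_matrix()
        p=np.array(g)
    for i in range(0,len(rows),5): print(str(rows[i:i+5]).replace(' ',''))
def st():
    o=robot.get_obs(); z=o['ee_rot'][:,2]; print('t',o['clock'],'p',np.round(o['eef_pos'],4),'zyaw',round(np.arctan2(z[1],z[0]),4),'tilt',np.round(o['ee_rot'][:,1],4),'F',np.round(o['ft_force'],1),'gap',round(o['finger_gap'],4),'q',np.round(o['joint_pos'],2))
E
python3 -c "
from h import *
plan([([.4763,.3455,.14],1.395,1,40)])"
```

```text
[[0.0,-0.108,-0.0,-2.38,0.37,-2.99,1],[0.0,-0.108,-0.0,-2.69,0.37,-2.71,1],[0.0,-0.108,-0.0,-2.96,0.37,-2.41,1],[0.0,-0.108,-0.0,-3.2,0.37,-2.08,1],[0.0,-0.108,-0.0,-3.41,0.37,-1.72,1]]
[[0.0,-0.108,-0.0,-3.57,0.37,-1.35,1],[0.0,-0.108,-0.0,-3.7,0.37,-0.95,1],[0.0,-0.108,-0.0,-3.78,0.37,-0.55,1],[0.0,-0.108,-0.0,-3.82,0.37,-0.14,1],[0.0,-0.108,-0.0,-3.81,0.37,0.27,1]]
[[0.0,-0.108,-0.0,-3.76,0.36,0.68,1],[0.0,-0.108,-0.0,-3.66,0.36,1.08,1],[0.0,-0.108,-0.0,-3.53,0.36,1.46,1],[0.0,-0.108,-0.0,-3.35,0.36,1.83,1],[0.0,-0.108,-0.0,-3.13,0.36,2.18,1]]
[[0.0,-0.108,-0.0,-2.88,0.36,2.51,1],[0.0,-0.108,-0.0,-2.6,0.36,2.8,1],[0.0,-0.108,-0.0,-2.28,0.36,3.06,1],[0.0,-0.108,-0.0,-1.94,0.36,3.29,1],[0.0,-0.108,-0.0,-1.57,0.36,3.48,1]]
[[0.0,-0.108,-0.0,-1.19,0.36,3.63,1],[0.0,-0.108,-0.0,-0.79,0.36,3.74,1],[0.0,-0.108,-0.0,-0.39,0.36,3.8,1],[0.0,-0.108,-0.0,0.02,0.36,3.82,1]]
```

Call:
{"method": "send_rows", "body": {"moves": [[0,-0.108,0,-2.38,0.37,-2.99,1],[0,-0.108,0,-2.69,0.37,-2.71,1],[0,-0.108,0,-2.96,0.37,-2.41,1],[0,-0.108,0,-3.2,0.37,-2.08,1],[0,-0.108,0,-3.41,0.37,-1.72,1]]}}

```text
clock: 0.52
eef_pos: [0.2676, -0.3501, 0.2048]
ee_rot: [[-0.593, -0.002, 0.805], [-0.805, -0.0, -0.593], [0.001, -1.0, -0.001]]
ft_force: [0.5, 0.5, 0.3]
finger_gap: 0.0913
```

Call:
{"method": "send_rows", "body": {"moves": [[0,-0.108,0,-3.57,0.37,-1.35,1],[0,-0.108,0,-3.7,0.37,-0.95,1],[0,-0.108,0,-3.78,0.37,-0.55,1],[0,-0.108,0,-3.82,0.37,-0.14,1],[0,-0.108,0,-3.81,0.37,0.27,1]]}}

```text
clock: 0.93
eef_pos: [0.3164, -0.1561, 0.1842]
ee_rot: [[-0.071, -0.002, 0.997], [-0.997, 0.002, -0.071], [-0.001, -1.0, -0.002]]
ft_force: [1.3, 0.1, 1.2]
finger_gap: 0.0914
```

Call:
{"method": "send_rows", "body": {"moves": [[0,-0.108,0,-3.76,0.36,0.68,1],[0,-0.108,0,-3.66,0.36,1.08,1],[0,-0.108,0,-3.53,0.36,1.46,1],[0,-0.108,0,-3.35,0.36,1.83,1],[0,-0.108,0,-3.13,0.36,2.18,1]]}}

```text
clock: 1.35
eef_pos: [0.36, 0.0389, 0.1656]
ee_rot: [[0.475, -0.0, 0.88], [-0.88, 0.001, 0.475], [-0.001, -1.0, 0.0]]
ft_force: [0.7, -1.1, -0.2]
finger_gap: 0.0914
```

Call:
{"method": "send_rows", "body": {"moves": [[0,-0.108,0,-2.88,0.36,2.51,1],[0,-0.108,0,-2.6,0.36,2.8,1],[0,-0.108,0,-2.28,0.36,3.06,1],[0,-0.108,0,-1.94,0.36,3.29,1],[0,-0.108,0,-1.57,0.36,3.48,1]]}}

```text
clock: 1.77
eef_pos: [0.3977, 0.2362, 0.1464]
ee_rot: [[0.876, -0.0, 0.483], [-0.483, 0.0, 0.876], [-0.0, -1.0, 0.0]]
ft_force: [1.2, -0.6, 0.7]
finger_gap: 0.0913
```

Call:
{"method": "send_rows", "body": {"moves": [[0,-0.108,0,-1.19,0.36,3.63,1],[0,-0.108,0,-0.79,0.36,3.74,1],[0,-0.108,0,-0.39,0.36,3.8,1],[0,-0.108,0,0,0.36,3.82,1]]}}

```text
clock: 2.1
eef_pos: [0.423, 0.3946, 0.1295]
ee_rot: [[0.999, -0.002, 0.047], [-0.047, -0.002, 0.999], [-0.002, -1.0, -0.002]]
ft_force: [1.1, -0.1, 1.0]
finger_gap: 0.0911
```

Run:
```python
from h import *
st(); o=snap('wrist','w1')
print(px('wrist',[[.4763,.3455,.043],[.5769,.3278,.003]],o))
plan([([.4763,.3455,.06],1.395,1,40),([.4763,.3455,.026],1.395,1,12)])
```

```text
t 2.1 p [0.423  0.3946 0.1295] zyaw 1.5239 tilt [-0.0019 -0.0023 -1.    ] F [ 1.1 -0.1  1. ] gap 0.0911 q [ 0.73  0.4   1.7  -0.    1.04 -0.79]
[[253.65453079 334.35292599]
 [251.80700397 417.10348726]]
[[-0.002,0.045,0.0,1.79,2.28,-1.82,1],[-0.002,0.045,0.0,1.87,2.28,-1.74,1],[-0.002,0.045,0.0,1.95,2.29,-1.65,1],[-0.0,0.0,-0.0,0.0,1.13,-0.0,1],[-0.0,0.0,-0.0,0.0,1.13,-0.0,1]]
[[-0.0,0.0,-0.0,0.0,1.13,-0.0,1]]
```

View pics/w1.png

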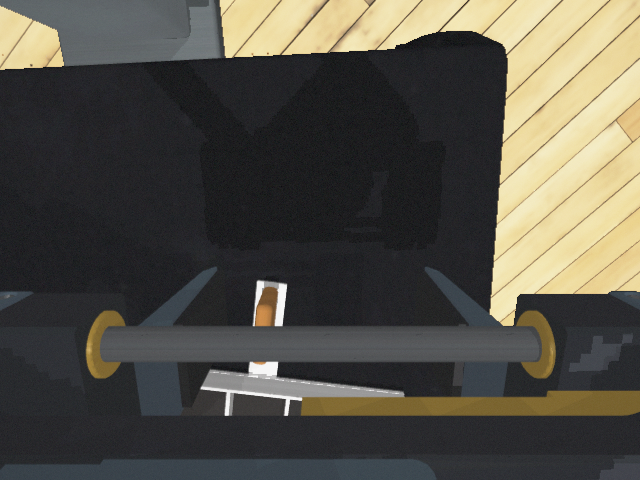

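The wrist view shows the wooden fin at about (265,325). I predicted (254,334), but the arm was still moving. I'll go above it and check again at rest.

Call:
{"method": "send_rows", "body": {"moves": [[-0.002,0.045,0,1.79,1.5,-1.82,1],[-0.002,0.045,0,1.87,1.5,-1.74,1],[0,0.03,0,1.7,1,-1.4,1],[0,0,0,0,0,0,1],[0,0,0,0,0,0,1]]}}

```text
clock: 2.57
eef_pos: [0.4746, 0.3525, 0.0837]
ee_rot: [[0.987, -0.002, 0.158], [-0.158, 0.001, 0.987], [-0.002, -1.0, 0.001]]
ft_force: [-0.2, 0.2, 1.0]
finger_gap: 0.0913
```

Run:
```python
from h import *
st(); o=snap('wrist','w2',(180,200,460,410),2); snap('top','t2',(110,200,250,305),2)
print(px('wrist',[[.4763,.3455,.043],[.4763-.024,.3455+.004,.043],[.4763-.024,.3455+.004,.003]],o), px('top',[.4763,.3455,.043]))
a=cv2.imread('pics/w2.png');b=cv2.imread('pics/t2.png');W=np.zeros((420,800,3),np.uint8);W[:,:560]=a;W[:210,560:800]=b[:,:240];cv2.imwrite('pics/m2.png',W)
plan([([.4763,.3455,.05],1.395,1,30),([.4763,.3455,.026],1.395,1,12)])
```

```text
t 2.5667 p [0.4746 0.3525 0.0837] zyaw 1.412 tilt [-0.0022  0.0011 -1.    ] F [-0.2  0.2  1. ] gap 0.0913 q [ 0.62  0.47  1.72  0.    0.95 -0.8 ]
[[307.52637174 288.22329485]
 [307.45789    245.74057198]
 [309.43849122 229.5621096 ]] [[172.77677708 278.47355524]]
[[-0.001,0.009,-0.001,0.16,1.72,-0.36,1],[-0.001,0.009,-0.001,0.16,1.72,-0.35,1],[-0.0,0.0,-0.0,-0.0,0.8,-0.0,1],[-0.0,0.0,-0.0,-0.0,0.8,-0.0,1],[-0.0,0.0,-0.0,-0.0,0.8,-0.0,1]]
```

View pics/m2.png

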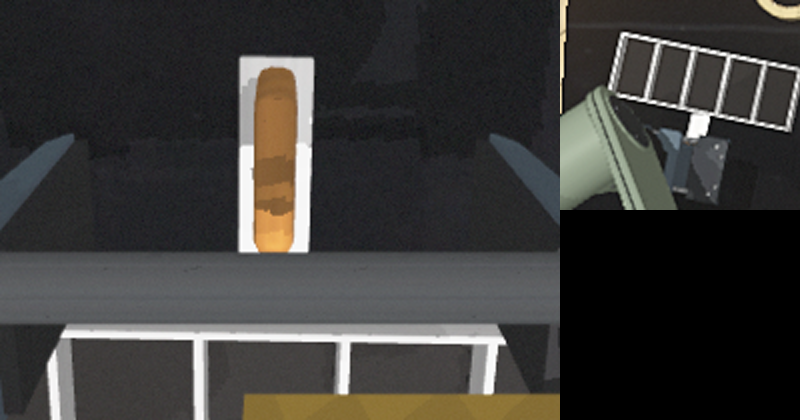

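In the crop the fin is centred at (275,158), and the finger tips are at about (75,135) and (490,135). So it is about 2 mm off the jaw centre. I'll descend and close.

Call:
{"method": "send_rows", "body": {"moves": [[0,0.009,0,0,1.6,-0.1,1],[0,0.008,0,0,1.6,-0.1,1],[0,0,0,0,1.2,0,1],[0,0,0,0,0.8,0,1],[0,0,0,0,0,0,1]]}}

```text
clock: 3.08
eef_pos: [0.4734, 0.3555, 0.0356]
ee_rot: [[0.985, 0.006, 0.171], [-0.171, 0.008, 0.985], [0.004, -1.0, 0.009]]
ft_force: [0.6, -0.0, 0.2]
finger_gap: 0.0913
```

Call:
{"method": "send_rows", "body": {"moves": [[0,0,0,0,0,0,1],[0,0,0,0,0,0,-1],[0,0,0,0,0,0,-1],[0,0,0,0,0,0,-1],[0,0,0,0,0,0,-1]], "newtons": 35}}

```text
clock: 3.5
eef_pos: [0.474, 0.3577, 0.039]
ee_rot: [[0.986, 0.01, 0.168], [-0.169, 0.012, 0.986], [0.008, -1.0, 0.013]]
ft_force: [0.5, 0.9, 0.5]
finger_gap: 0.0674
```

Call:
{"method": "send_rows", "body": {"moves": [[0,0,0,0,0,0,-1],[0,0,0,0,0,0,-1],[0,0,0,0,0,0,-1],[0,0,0,0,0,0,-1],[0,0,0,0,0,0,-1]]}}

```text
clock: 3.92
eef_pos: [0.4746, 0.358, 0.0402]
ee_rot: [[0.986, 0.012, 0.169], [-0.169, 0.013, 0.986], [0.009, -1.0, 0.015]]
ft_force: [-0.5, 0.1, -0.2]
finger_gap: 0.0344
```

```bash
python3 -c "
from h import *
st();plan([([.4750,.3515,.024],1.395,-1,8)])"
```

```text
t 3.9167 p [0.4746 0.358  0.0402] zyaw 1.4012 tilt [ 0.0116  0.0129 -0.9998] F [-0.5  0.1 -0.2] gap 0.0344 q [ 0.62  0.52  1.77  0.    0.84 -0.78]
[[-0.005,0.002,0.003,0.04,0.54,-0.22,-1],[-0.005,0.002,0.003,0.05,0.54,-0.22,-1],[-0.005,0.002,0.003,0.05,0.54,-0.21,-1]]
```

Call:
{"method": "send_rows", "body": {"moves": [[-0.007,0.002,0.005,0.05,0.8,-0.32,0.2],[-0.007,0.002,0.005,0.05,0.8,-0.32,0.2],[0,0,0,0,0.1,0,0],[0,0,0,0,0.1,0,-0.3]]}}

```text
clock: 4.25
eef_pos: [0.4747, 0.3508, 0.0202]
ee_rot: [[0.985, -0.002, 0.173], [-0.173, -0.001, 0.985], [-0.002, -1.0, -0.001]]
ft_force: [0.5, 0.3, -0.3]
finger_gap: 0.0415
```

```bash
python3 -c "
from h import *
st();plan([([.4750,.3515,.024],1.395,-1,8)])"
```

```text
t 4.25 p [0.4747 0.3508 0.0202] zyaw 1.3966 tilt [-2.1e-03 -6.0e-04 -1.0e+00] F [ 0.5  0.3 -0.3] gap 0.0415 q [ 0.62  0.54  1.79  0.    0.81 -0.78]
[[0.001,0.002,-0.002,0.02,-0.38,0.07,-1]]
```

Call:
{"method": "send_rows", "body": {"moves": [[0,0,0,0,-0.2,0,-1],[0,0,0,0,0,0,-1],[0,0,0,0,0,0,-1],[0,0,0,0,0,0,-1],[0,0,0,0,0,0,-1]], "newtons": 35}}

```text
clock: 4.67
eef_pos: [0.4744, 0.3505, 0.0214]
ee_rot: [[0.985, -0.004, 0.174], [-0.174, -0.001, 0.985], [-0.003, -1.0, -0.002]]
ft_force: [-0.6, -0.8, -1.7]
finger_gap: 0.0116
```

Call:
{"method": "send_rows", "body": {"moves": [[0,0,0,0,0,0,-1],[0,0,0,0,0,0,-1],[0,0,0,0,0,0,-1]]}}

```text
clock: 4.92
eef_pos: [0.4744, 0.3505, 0.0214]
ee_rot: [[0.985, -0.003, 0.175], [-0.175, -0.001, 0.985], [-0.003, -1.0, -0.001]]
ft_force: [0.0, -1.0, -1.3]
finger_gap: 0.0119
```

```bash
python3 -c "
from h import *
st();plan([([.4750,.3515,.024],1.395,-1,8)])"
```

```text
t 4.9167 p [0.4744 0.3505 0.0214] zyaw 1.3951 tilt [-3.5e-03 -9.0e-04 -1.0e+00] F [ 0.  -1.  -1.3] gap 0.0119 q [ 0.62  0.54  1.79  0.    0.82 -0.78]
[[0.001,0.0,-0.003,0.05,-0.26,0.11,-1]]
```

The tray grip is held (gap 11.9 mm). Next I'll drag it along the table to in front of the bar.

```bash
python3 -c "
from h import *
plan([([.432,.26,.0205],1.46,-1,25),([.42,-.02,.0205],1.545,-1,27)])"
```

```text
[[0.0,-0.016,-0.001,-0.65,0.03,-2.41,-1],[0.0,-0.016,-0.001,-0.69,0.03,-2.4,-1],[0.0,-0.016,-0.001,-0.73,0.02,-2.39,-1],[0.0,-0.016,-0.001,-0.76,0.02,-2.38,-1],[-0.0,-0.008,-0.0,0.17,0.0,-2.54,-1]]
[[-0.0,-0.008,-0.0,0.15,0.0,-2.54,-1],[-0.0,-0.008,-0.0,0.13,0.0,-2.54,-1],[-0.0,-0.008,-0.0,0.11,0.0,-2.55,-1],[-0.0,-0.008,-0.0,0.09,0.0,-2.55,-1],[-0.0,-0.008,-0.0,0.07,0.0,-2.55,-1]]
[[-0.0,-0.008,-0.0,0.06,0.0,-2.55,-1],[-0.0,-0.008,-0.0,0.04,0.0,-2.55,-1],[-0.0,-0.008,-0.0,0.02,0.0,-2.55,-1],[-0.0,-0.008,-0.0,-0.0,0.0,-2.55,-1],[-0.0,-0.008,-0.0,-0.02,0.0,-2.55,-1]]
```

Call:
{"method": "send_rows", "body": {"moves": [[0,-0.016,0,-0.65,0,-2.41,-1],[0,-0.016,0,-0.69,0,-2.4,-1],[0,-0.016,0,-0.73,0,-2.39,-1],[0,-0.016,0,-0.76,0,-2.38,-1],[0,-0.008,0,0.17,0,-2.54,-1]]}}

```text
clock: 5.33
eef_pos: [0.4323, 0.2377, 0.0215]
ee_rot: [[0.996, 0.003, 0.092], [-0.092, 0.005, 0.996], [0.003, -1.0, 0.006]]
ft_force: [0.8, 1.5, -1.7]
finger_gap: 0.0119
```

Call:
{"method": "send_rows", "body": {"moves": [[0,-0.008,0,0.15,0,-2.54,-1],[0,-0.008,0,0.13,0,-2.54,-1],[0,-0.008,0,0.11,0,-2.55,-1],[0,-0.008,0,0.09,0,-2.55,-1]]}}

```text
clock: 5.67
eef_pos: [0.427, 0.1323, 0.0215]
ee_rot: [[0.999, 0.002, 0.052], [-0.052, 0.005, 0.999], [0.002, -1.0, 0.005]]
ft_force: [0.6, 0.5, -1.6]
finger_gap: 0.0119
```

```bash
python3 -c "
from h import *
st();plan([([.42,-.02,.0205],1.545,-1,25)])"
```

```text
t 5.6667 p [0.427  0.1323 0.0215] zyaw 1.5187 tilt [ 0.0023  0.005  -1.    ] F [ 0.6  0.5 -1.6] gap 0.0119 q [ 0.27  0.37  2.12  0.01  0.64 -1.25]
[[-0.001,-0.004,0.0,0.01,0.0,-2.18,-1],[-0.001,-0.004,0.0,0.0,0.0,-2.18,-1],[-0.001,-0.004,0.0,-0.0,0.01,-2.18,-1],[-0.001,-0.004,0.0,-0.01,0.01,-2.18,-1],[-0.001,-0.004,0.0,-0.02,0.01,-2.18,-1]]
[[-0.001,-0.004,0.0,-0.03,0.01,-2.18,-1],[-0.001,-0.004,0.0,-0.04,0.01,-2.18,-1]]
```

Call:
{"method": "send_rows", "body": {"moves": [[-0.001,-0.004,0,0,0,-2.1,-1],[-0.001,-0.004,0,0,0,-2.1,-1],[-0.001,-0.004,0,0,0,-2.1,-1],[-0.001,-0.004,0,0,0,-2.1,-1],[-0.001,-0.004,0,0,0,-2.1,-1]]}}

```text
clock: 6.08
eef_pos: [0.4193, 0.0219, 0.0213]
ee_rot: [[1.0, -0.003, 0.029], [-0.029, -0.001, 1.0], [-0.003, -1.0, -0.001]]
ft_force: [0.8, 0.3, -2.4]
finger_gap: 0.0119
```

Call:
{"method": "send_rows", "body": {"moves": [[0,0,0,0,0,-2,-1],[0,0,0,0,0,-0.8,-1],[0,0,0,0,0,0,-1]]}}

```text
clock: 6.33
eef_pos: [0.4175, -0.0096, 0.0214]
ee_rot: [[0.999, -0.004, 0.032], [-0.032, -0.001, 1.0], [-0.004, -1.0, -0.001]]
ft_force: [0.6, 1.4, -1.9]
finger_gap: 0.0118
```

Run:
```python
from h import *
st(); snap('top','t3',(245,175,395,285),4);
```

```text
t 6.3333 p [ 0.4175 -0.0096  0.0214] zyaw 1.5392 tilt [-4.e-03 -8.e-04 -1.e+00] F [ 0.6  1.4 -1.9] gap 0.0118 q [-0.05  0.34  2.18 -0.    0.62 -1.59]
```

View pics/t3.png

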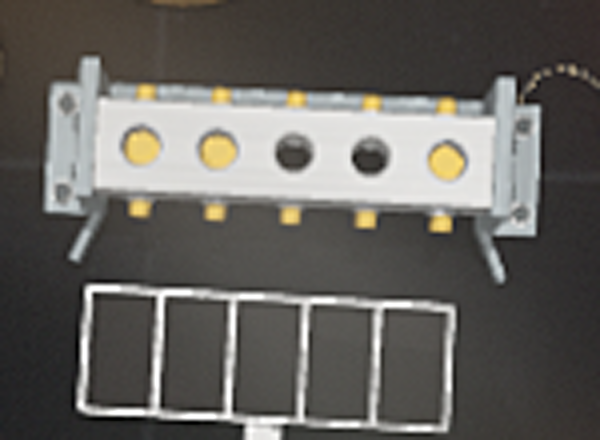

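```bash
cat > m3.py <<'E'
from h import *
np.set_printoptions(precision=4,suppress=True)
f=lambda L:[(245+a/4,175+b/4) for a,b in L]
B=at('top',f([(141.5,147),(218,150),(294,153.5),(370.5,156),(447.5,160)]),.11); bc=B.mean(0)[:2]
y=(2*(B[0]-B[4])+B[1]-B[3])[:2]; by=np.arctan2(-y[0],y[1])
T=at('top',f([(86,288),(455,304.5),(445,430),(80,411)]),.024); tc=T.mean(0)[:2]
y=(T[0]-T[1]+T[3]-T[2])[:2]; ty=np.arctan2(-y[0],y[1])
print('bar',bc,by,'tray',tc,ty,np.linalg.norm(T[0]-T[1]),np.linalg.norm(T[1]-T[2]))
o=robot.get_obs(); g=np.array(o['eef_pos'])[:2]; z=o['ee_rot'][:,2];hy=np.arctan2(z[1],z[0])-np.pi/2
R=lambda a:np.array([[np.cos(a),-np.sin(a)],[np.sin(a),np.cos(a)]])
print('tray in bar',R(by).T@(tc-bc),ty-by,'hand yaw',hy,'tcp in tray',R(ty).T@(g-tc))
# plates bottom front inner corners check
E
python3 m3.py
```

```text
bar [ 0.6464 -0.0286] -0.018525966739463343 tray [ 0.5216 -0.0139] -0.024880929342563946 0.24429813450258034 0.08308032919208566
tray in bar [-0.125   0.0123] -0.006354962603100603 hand yaw -0.031439603966918694 tcp in tray [-0.1042  0.0023]
```

Top crop: the tray corners are (86,288), (455,304), (445,430) and (80,411). The tray is 12 mm too far left of the bar axis and nearly parallel to it. I'll correct sideways, then slide in.

Call:
{"method": "send_rows", "body": {"moves": [[0,-0.004,-0.003,0,0,-0.6,-1],[0,-0.003,0,0,0,-0.5,-1],[0,0,0,0,0,0,-1],[0,0,0,0,0,0,-1]]}}

```text
clock: 6.72
eef_pos: [0.4167, -0.0189, 0.0213]
ee_rot: [[1.0, -0.003, 0.021], [-0.021, -0.0, 1.0], [-0.003, -1.0, -0.001]]
ft_force: [-0.5, -0.8, -1.8]
finger_gap: 0.0115
```

Run:
```python
from h import *
st(); snap('top','t4',(245,175,395,285),4); 
a=cv2.imread('pics/t4.png');b=cv2.imread('pics/t3.png');print()
cv2.imwrite('pics/t4b.png',cv2.resize(a[180:440],None,fx=1.3,fy=1.3))
```

```text
t 6.7167 p [ 0.4167 -0.0189  0.0213] zyaw 1.55 tilt [-2.7e-03 -5.0e-04 -1.0e+00] F [-0.5 -0.8 -1.8] gap 0.0115 q [-0.07  0.34  2.19 -0.    0.62 -1.62]
```

View pics/t4b.png

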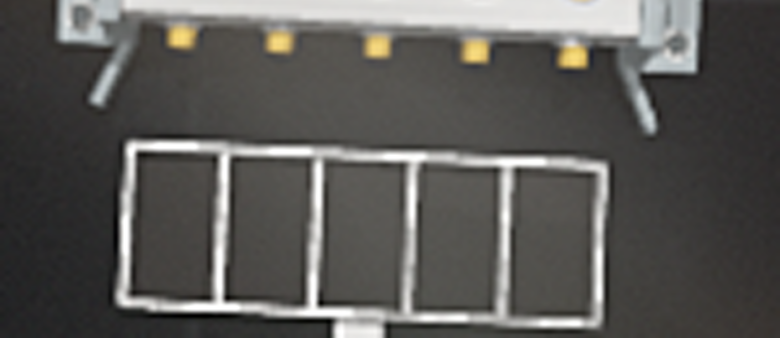

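The picture shows the tray corners at (128,143) and (607,162) and the tab tips at (95,103) and (652,130). About 3–4 mm more to the right is needed, then forward.

Call:
{"method": "send_rows", "body": {"moves": [[0,0,0,0,0,-0.45,-1],[0,0,0,0.8,0,0,-1],[0,0,0,1,0,0,-1],[0,0,0,1,0,0,-1],[0,0,0,0.5,0,0,-1]]}}

```text
clock: 7.18
eef_pos: [0.4473, -0.0234, 0.0215]
ee_rot: [[1.0, -0.009, 0.018], [-0.018, -0.0, 1.0], [-0.009, -1.0, -0.0]]
ft_force: [0.5, 0.1, -3.6]
finger_gap: 0.0118
```

Run:
```python
from h import *
st(); snap('top','t5',(245,175,395,285),4); 
a=cv2.imread('pics/t5.png')
cv2.imwrite('pics/t5b.png',cv2.resize(a[90:440],None,fx=1.3,fy=1.3))
```

```text
t 7.1833 p [ 0.4473 -0.0234  0.0215] zyaw 1.553 tilt [-9.3e-03 -2.0e-04 -1.0e+00] F [ 0.5  0.1 -3.6] gap 0.0118 q [-0.08  0.38  2.11 -0.    0.66 -1.63]
```

View pics/t5b.png

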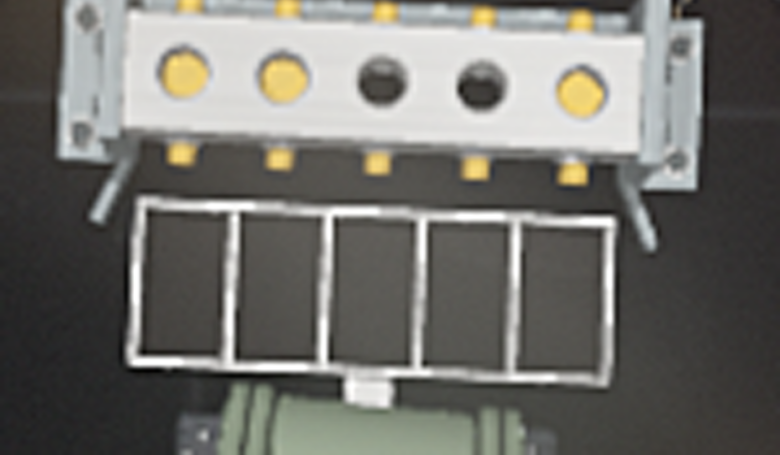

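The tray is now centred between the tabs and parallel to the bar. I'll insert it in steps.

Call:
{"method": "send_rows", "body": {"moves": [[0,0,-0.004,1,0,0.15,-1],[0,0,-0.004,1,0,0,-1],[0,0,0,1,0,0,-1],[0,0,0,1,0,0,-1],[0,0,0,1,0,0,-1]]}}

```text
clock: 7.65
eef_pos: [0.4922, -0.0223, 0.0211]
ee_rot: [[1.0, -0.019, 0.017], [-0.017, 0.0, 1.0], [-0.019, -1.0, -0.0]]
ft_force: [-4.3, -0.4, 4.0]
finger_gap: 0.012
```

Call:
{"method": "send_rows", "body": {"moves": [[0,0,-0.003,0.8,0,0,-1],[0,0,-0.003,0.8,0,0,-1]]}}

```text
clock: 7.82
eef_pos: [0.5081, -0.0225, 0.0211]
ee_rot: [[1.0, -0.017, 0.017], [-0.017, 0.0, 1.0], [-0.017, -1.0, 0.0]]
ft_force: [-6.6, 0.5, 9.5]
finger_gap: 0.0117
```

```bash
python3 -c "
from h import *
st()"
```

```text
t 7.8167 p [ 0.5081 -0.0225  0.0211] zyaw 1.5539 tilt [-1.730e-02  3.000e-04 -9.999e-01] F [-6.6  0.5  9.5] gap 0.0117 q [-0.07  0.45  1.97 -0.    0.74 -1.62]
```

Call:
{"method": "send_rows", "body": {"moves": [[0,0,-0.012,0.8,-0.05,0,-1],[0,0,-0.006,0.8,-0.05,0,-1],[0,0,0,0.8,0,0,-1]]}}

```text
clock: 8.07
eef_pos: [0.5305, -0.0227, 0.0211]
ee_rot: [[1.0, -0.008, 0.017], [-0.017, 0.0, 1.0], [-0.008, -1.0, 0.0]]
ft_force: [-10.4, -0.2, 16.3]
finger_gap: 0.012
```

```bash
python3 -c "
from h import *
st()"
```

```text
t 8.0667 p [ 0.5305 -0.0227  0.0211] zyaw 1.5541 tilt [-8.1e-03  4.0e-04 -1.0e+00] F [-10.4  -0.2  16.3] gap 0.012 q [-0.06  0.47  1.92 -0.    0.75 -1.62]
```

Call:
{"method": "send_rows", "body": {"moves": [[0,0,-0.002,0.4,-0.15,0,-1],[0,0,0,0.5,-0.1,0,-1]]}}

```text
clock: 8.23
eef_pos: [0.5417, -0.0231, 0.0225]
ee_rot: [[1.0, -0.005, 0.017], [-0.017, 0.0, 1.0], [-0.005, -1.0, 0.0]]
ft_force: [0.6, 0.0, -4.8]
finger_gap: 0.0116
```

Call:
{"method": "send_rows", "body": {"moves": [[0,0,0,0.4,0,0,-1],[0,0,0,0.4,0,0,-1]]}}

```text
clock: 8.4
eef_pos: [0.5448, -0.0225, 0.021]
ee_rot: [[1.0, -0.019, 0.021], [-0.021, 0.002, 1.0], [-0.019, -1.0, 0.002]]
ft_force: [-17.1, -1.5, 16.5]
finger_gap: 0.0116
```

Call:
{"method": "send_rows", "body": {"moves": [[0,0,0,0.3,0,0,-1]]}}

```text
clock: 8.48
eef_pos: [0.5448, -0.0225, 0.021]
ee_rot: [[0.999, -0.027, 0.023], [-0.023, 0.003, 1.0], [-0.027, -1.0, 0.002]]
ft_force: [-10.0, -0.9, 11.8]
finger_gap: 0.0121
```

```bash
python3 -c "
from h import *
st()"
```

```text
t 8.4833 p [ 0.5448 -0.0225  0.021 ] zyaw 1.5481 tilt [-0.0268  0.0027 -0.9996] F [-10.   -0.9  11.8] gap 0.0121 q [-0.06  0.5   1.88  0.    0.79 -1.61]
```

The tray stopped against the strip at TCP x 0.5448, as expected. I'll release it, rise and check.

Call:
{"method": "send_rows", "body": {"moves": [[0,0,-0.02,0,-0.1,0,-1],[0,0,0,0,0,0,1],[0,0,0,0,0,0,1],[0,0,0,0,0,0,1],[0,0,0,0,0,0,1]]}}

```text
clock: 8.9
eef_pos: [0.5498, -0.0227, 0.0227]
ee_rot: [[1.0, 0.002, 0.023], [-0.023, 0.002, 1.0], [0.002, -1.0, 0.002]]
ft_force: [-1.0, 0.1, -0.3]
finger_gap: 0.0358
```

Call:
{"method": "send_rows", "body": {"moves": [[0,0,0,0,-1.5,0,1],[0,0,0,-0.5,-4,0,1],[0,0,0,-2,-4,0,1],[0,0,0,-3,-2,-2,1],[0,0,0,-3,-2,-3,1]]}}

```text
clock: 9.32
eef_pos: [0.4717, -0.0669, 0.1566]
ee_rot: [[1.0, 0.006, 0.017], [-0.017, 0.003, 1.0], [0.006, -1.0, 0.003]]
ft_force: [0.9, -1.1, 0.4]
finger_gap: 0.0691
```

Call:
{"method": "send_rows", "body": {"moves": [[0,0,0,-2.5,-1.5,-3.5,1],[0,0,0,-2,-1.5,-3.5,1],[0,0,0,-1,0,-4,1],[0,0,0,0,0,-3,1],[0,0,0,0,0,-0.5,1]]}}

```text
clock: 9.73
eef_pos: [0.4163, -0.2144, 0.1941]
ee_rot: [[1.0, 0.026, 0.013], [-0.013, -0.008, 1.0], [0.027, -1.0, -0.008]]
ft_force: [1.2, 0.1, 0.8]
finger_gap: 0.0913
```

Run:
```python
from h import *
st(); snap('top','t6',(245,180,455,280),3.8); snap('scene','s6',(280,180,430,320),3)
a=cv2.imread('pics/t6.png');b=cv2.imread('pics/s6.png')
W=np.zeros((600,800,3),np.uint8);W[:380,:798]=a
cv2.imwrite('pics/m6.png',a)
```

```text
t 9.7333 p [ 0.4163 -0.2144  0.1941] zyaw 1.5576 tilt [ 0.0265 -0.0082 -0.9996] F [1.2 0.1 0.8] gap 0.0913 q [-0.5   0.17  1.87  0.01  1.08 -2.06]
```

View pics/m6.png

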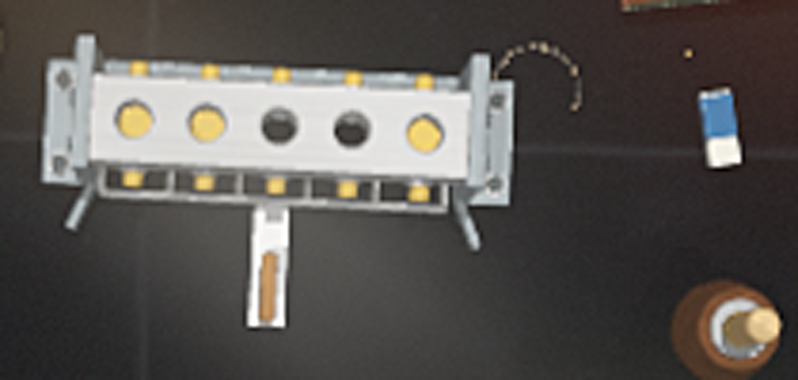

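Top view: the tray is under the bar with its near wall at (100,193)–(447,212), and the stand and drift have not moved. Dies are in bores 5, 4 and 1. Now I'll move over the drift.

Run:
```python
from h import *
f=lambda L:[(245+a/3.8,180+b/3.8) for a,b in L]
N=at('top',f([(100,194),(447,212.5)]),.024)[:,:2]; a=-.021
R=np.array([[np.cos(a),-np.sin(a)],[np.sin(a),np.cos(a)]])
print('near wall in bar',(N-[.6464,-.0285])@R)
plan([([.5225,-.3435,.19],1.2,1,35)])
```

```text
near wall in bar [[-0.04102599  0.12270303]
 [-0.04319933 -0.11978338]]
[[0.0,0.072,0.005,2.16,0.13,-2.61,1],[0.0,0.072,0.005,2.34,0.12,-2.45,1],[0.0,0.072,0.005,2.51,0.11,-2.28,1],[0.0,0.072,0.005,2.67,0.09,-2.09,1],[0.0,0.072,0.005,2.81,0.08,-1.9,1]]
```

Call:
{"method": "send_rows", "body": {"moves": [[0,0.072,0.005,2.16,0,-2.61,1],[0,0.072,0.005,2.34,0,-2.45,1],[0,0.072,0.005,2.4,0,-2.2,1],[0,0.06,0.005,2.4,0,-1.8,1],[0,0,0,0,0,0,1]]}}

```text
clock: 10.25
eef_pos: [0.5016, -0.3085, 0.1926]
ee_rot: [[0.956, 0.002, 0.292], [-0.292, 0.004, 0.956], [0.0, -1.0, 0.004]]
ft_force: [-0.3, -0.4, -0.1]
finger_gap: 0.0912
```

Call:
{"method": "send_rows", "body": {"moves": [[0,0,0,0,0,0,1],[0,0,0,0,0,0,1]]}}

```text
clock: 10.42
eef_pos: [0.5032, -0.306, 0.1908]
ee_rot: [[0.957, -0.0, 0.289], [-0.289, 0.007, 0.957], [-0.002, -1.0, 0.007]]
ft_force: [0.1, 0.7, -0.3]
finger_gap: 0.0907
```

Run:
```python
from h import *
st(); o=snap('wrist','w7')
print(px('wrist',[[.5225,-.3435,.122],[.5225,-.3435,.061],[.646,-.028,.11]],o))
```

```text
t 10.4167 p [ 0.5032 -0.306   0.1908] zyaw 1.2777 tilt [-4.0e-04  6.9e-03 -1.0e+00] F [ 0.1  0.7 -0.3] gap 0.0907 q [-0.57  0.37  1.59  0.01  1.19 -1.85]
[[271.94927375 311.14953349]
 [280.80964032 278.71526032]
 [760.36131169 338.66147031]]
```

View pics/w7.png

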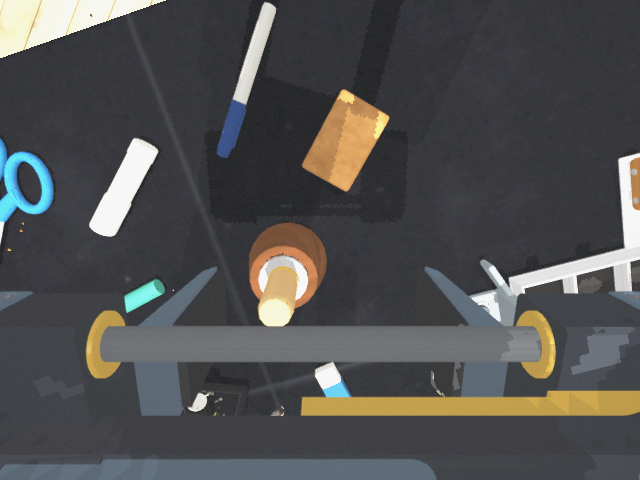

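The wrist view shows the handle top at (276,313) and the guard at (283,277), so the drift stands upright at about (0.523,−0.342). I'll line up over it.

```bash
python3 -c "
from h import *
plan([([.523,-.342,.155],1.25,1,20)])"
```

```text
[[-0.002,0.009,-0.001,1.0,1.19,-0.98,1],[-0.002,0.009,-0.001,1.01,1.19,-0.97,1],[-0.002,0.009,-0.001,1.01,1.19,-0.95,1]]
```

Call:
{"method": "send_rows", "body": {"moves": [[-0.002,0.009,0,1,1.1,-0.98,1],[-0.002,0.009,0,1,1,-0.97,1],[0,0.005,0,0.9,1,-0.95,1],[0,0,0,0,0,0,1],[0,0,0,0,0,0,1]]}}

```text
clock: 10.88
eef_pos: [0.5215, -0.338, 0.1588]
ee_rot: [[0.952, -0.003, 0.306], [-0.306, 0.006, 0.952], [-0.005, -1.0, 0.004]]
ft_force: [-0.1, 0.3, 0.9]
finger_gap: 0.0912
```

```bash
python3 -c "
from h import *
st();plan([([.523,-.342,.077],1.25,1,20)])"
```

```text
t 10.8833 p [ 0.5215 -0.338   0.1588] zyaw 1.2594 tilt [-0.0032  0.0056 -1.    ] F [-0.1  0.3  0.9] gap 0.0912 q [-0.59  0.44  1.55  0.    1.15 -1.86]
[[-0.001,0.002,-0.001,0.06,1.64,-0.07,1],[-0.001,0.002,-0.001,0.06,1.64,-0.07,1],[-0.001,0.002,-0.001,0.06,1.64,-0.07,1],[-0.001,0.002,-0.001,0.06,1.64,-0.07,1],[-0.001,0.002,-0.001,0.05,1.64,-0.07,1]]
```

Call:
{"method": "send_rows", "body": {"moves": [[-0.001,0.002,-0.001,0.06,1.7,-0.08,1],[-0.001,0.002,-0.001,0.06,1.7,-0.08,1],[-0.001,0.002,-0.001,0.06,1.7,-0.08,1],[-0.001,0.002,-0.001,0.06,1.2,-0.08,1],[0,0,0,0,0.6,0,1]]}}

```text
clock: 11.3
eef_pos: [0.5232, -0.3413, 0.091]
ee_rot: [[0.949, 0.004, 0.314], [-0.314, -0.002, 0.949], [0.004, -1.0, -0.0]]
ft_force: [1.0, 0.5, -1.3]
finger_gap: 0.0911
```

```bash
python3 -c "
from h import *
st();plan([([.523,-.342,.078],1.25,1,10)])"
```

```text
t 11.3 p [ 0.5232 -0.3413  0.091 ] zyaw 1.251 tilt [ 0.004  -0.0016 -1.    ] F [ 1.   0.5 -1.3] gap 0.0911 q [-0.6   0.5   1.64  0.    1.   -1.85]
[[0.0,0.0,0.002,0.0,0.65,-0.04,1],[0.0,0.0,0.002,0.0,0.65,-0.04,1]]
```

Call:
{"method": "send_rows", "body": {"moves": [[0,0,0.002,0,0.75,-0.04,1],[0,0,0,0,0.5,0,0],[0,0,0,0,0.05,0,-0.5],[0,0,0,0,0,0,-1],[0,0,0,0,0,0,-1]], "newtons": 55}}

```text
clock: 11.72
eef_pos: [0.5227, -0.341, 0.0777]
ee_rot: [[0.949, 0.002, 0.314], [-0.314, -0.0, 0.949], [0.002, -1.0, 0.0]]
ft_force: [0.0, 0.2, 0.6]
finger_gap: 0.0673
```

Call:
{"method": "send_rows", "body": {"moves": [[0,0,0,0,0.05,0,-1],[0,0,0,0,0.05,0,-1],[0,0,0,0,0.05,0,-1],[0,0,0,0,0,0,-1]]}}

```text
clock: 12.05
eef_pos: [0.5237, -0.3417, 0.0781]
ee_rot: [[0.949, 0.005, 0.314], [-0.314, -0.002, 0.949], [0.005, -1.0, -0.001]]
ft_force: [-0.2, -0.0, -0.4]
finger_gap: 0.0408
```

Call:
{"method": "send_rows", "body": {"moves": [[0,0,0,0,0,0,-1],[0,0,0,0,0,0,-1]]}}

```text
clock: 12.22
eef_pos: [0.5239, -0.3418, 0.0785]
ee_rot: [[0.949, 0.005, 0.314], [-0.314, -0.003, 0.949], [0.006, -1.0, -0.001]]
ft_force: [0.1, 0.2, -0.1]
finger_gap: 0.0276
```

Run:
```python
from h import *
st();snap('scene','s8',(320,270,440,370),5)
```

```text
t 12.2167 p [ 0.5239 -0.3418  0.0785] zyaw 1.2513 tilt [ 0.0055 -0.0028 -1.    ] F [ 0.1  0.2 -0.1] gap 0.0276 q [-0.6   0.52  1.65  0.    0.97 -1.85]
```

Call:
{"method": "send_rows", "body": {"moves": [[0,0,0,0,0,0,-1],[0,0,0,0,0,0,-1],[0,0,0,0,0,0,-1]]}}

```text
clock: 12.52
eef_pos: [0.5239, -0.342, 0.0786]
ee_rot: [[0.949, 0.006, 0.314], [-0.314, -0.003, 0.949], [0.006, -1.0, -0.001]]
ft_force: [0.1, -0.8, 0.2]
finger_gap: 0.0232
```

Call:
{"method": "send_rows", "body": {"moves": [[0,0,0,0,-0.6,0,-1],[0,0,0,0,-1,0,-1],[0,0,0,0,-1.5,0,-1],[0,0,0,0,-2,0,-1],[0,0,0,0,-2,0,-1]]}}

```text
clock: 12.93
eef_pos: [0.5213, -0.3405, 0.1474]
ee_rot: [[0.949, -0.003, 0.314], [-0.314, 0.002, 0.949], [-0.004, -1.0, 0.001]]
ft_force: [0.1, 0.1, -2.1]
finger_gap: 0.0234
```

Call:
{"method": "send_rows", "body": {"moves": [[0,0,0,0,-2,0,-1],[0,0,0,0,-2,0,-1],[0,0,0,0,-1.2,0,-1],[0,0,0,0,-0.5,0,-1],[0,0,0,0,0,0,-1]]}}

```text
clock: 13.35
eef_pos: [0.5224, -0.3411, 0.2147]
ee_rot: [[0.949, 0.004, 0.314], [-0.314, -0.002, 0.949], [0.004, -1.0, -0.001]]
ft_force: [0.3, 0.3, -2.5]
finger_gap: 0.0236
```

Run:
```python
from h import *
st();snap('scene','s9',(330,170,450,370),1); o=snap('wrist','w9',(180,200,480,400),1)
a=cv2.imread('pics/s9.png');b=cv2.imread('pics/w9.png')
W=np.zeros((600,800,3),np.uint8); W[:600,:360]=cv2.resize(a,None,fx=3,fy=3); W[:290,365:800]=cv2.resize(b,(435,290)); cv2.imwrite('pics/m9.png',W)
p=o['eef_pos'];R=o['ee_rot'];y=R[:,1]
for h in (-.0725,0,.043): print(h,px('scene',p-y*h),px('wrist',p-y*h,o))
```

```text
t 13.35 p [ 0.5224 -0.3411  0.2147] zyaw 1.2516 tilt [ 0.0037 -0.0023 -1.    ] F [ 0.3  0.3 -2.5] gap 0.0236 q [-0.6   0.4   1.47  0.    1.26 -1.85]
-0.0725 [[373.14040884 293.47170975]] [[319.89723939 265.57902255]]
0 [[374.79236352 260.74815577]] [[319.7508592  315.74605351]]
0.043 [[375.8322562  240.14893195]] [[319.58947379 371.05563185]]
```

View pics/m9.png

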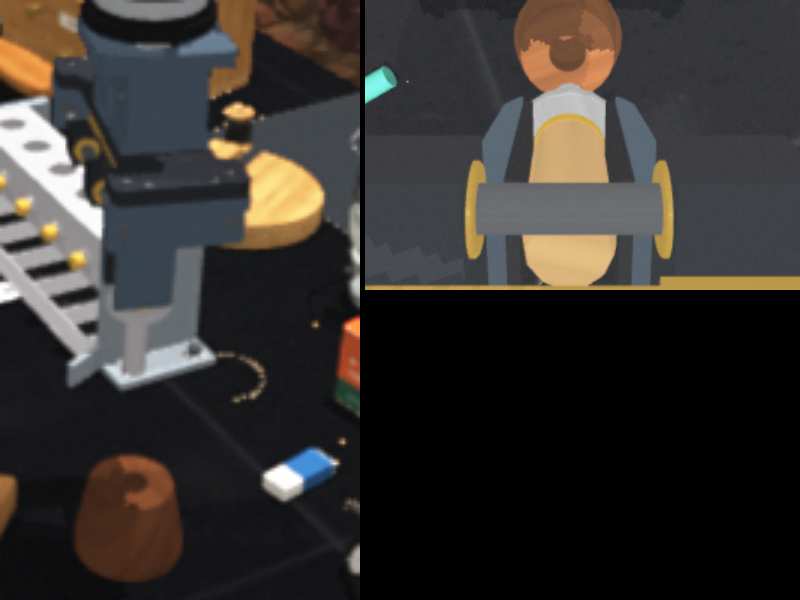

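The drift is held upright (gap 23.6 mm). In the scene view the nose tip is at (374,295), predicted (373,293.5). Next I'll move over bore 1.

```bash
python3 -c "
from h import *
plan([([.6444,-.1215,.212],1.25,-1,30)])"
```

```text
[[0.0,0.0,0.0,0.53,0.01,2.74,-1],[0.0,0.0,0.0,0.53,0.01,2.74,-1],[0.0,0.0,0.0,0.53,0.01,2.74,-1],[0.0,0.0,0.0,0.53,0.01,2.74,-1],[0.0,0.0,0.0,0.53,0.01,2.74,-1]]
[[0.0,0.0,0.0,0.53,0.01,2.74,-1],[0.0,0.0,0.0,0.53,0.01,2.74,-1],[0.0,0.0,0.0,0.53,0.01,2.74,-1],[0.0,0.0,0.0,0.53,0.01,2.74,-1]]
```

Call:
{"method": "send_rows", "body": {"moves": [[0,0,0,0.53,0,2.7,-1],[0,0,0,0.53,0,2.7,-1],[0,0,0,0.53,0,2.7,-1],[0,0,0,0.53,0,2.7,-1],[0,0,0,0.53,0,2.7,-1]]}}

```text
clock: 13.87
eef_pos: [0.5858, -0.2212, 0.2054]
ee_rot: [[0.946, -0.012, 0.323], [-0.323, 0.002, 0.946], [-0.012, -1.0, -0.002]]
ft_force: [0.1, 0.1, -2.2]
finger_gap: 0.0235
```

Call:
{"method": "send_rows", "body": {"moves": [[0,0,0,0.53,0,2.7,-1],[0,0,0,0.5,0,2.5,-1],[0,0,0,0.5,0,2.2,-1],[0,0,0,0.2,0,1,-1],[0,0,0,0,0,0,-1]]}}

```text
clock: 14.28
eef_pos: [0.6295, -0.1375, 0.1963]
ee_rot: [[0.948, -0.026, 0.318], [-0.318, 0.008, 0.948], [-0.027, -1.0, -0.0]]
ft_force: [-0.2, -0.2, -1.3]
finger_gap: 0.0237
```

```bash
python3 -c "
from h import *
st();plan([([.6444,-.1215,.20],1.25,-1,10)])"
```

```text
t 14.2833 p [ 0.6295 -0.1375  0.1963] zyaw 1.247 tilt [-0.026   0.0083 -0.9996] F [-0.2 -0.2 -1.3] gap 0.0237 q [-0.23  0.46  1.42  0.    1.29 -1.48]
[[0.0,-0.001,-0.009,0.3,-0.13,0.66,-1],[0.0,-0.001,-0.009,0.3,-0.13,0.66,-1],[0.0,-0.001,-0.009,0.3,-0.13,0.66,-1]]
```

Call:
{"method": "send_rows", "body": {"moves": [[0,0,-0.012,0.35,-0.2,0.7,-1],[0,0,-0.01,0.35,-0.2,0.7,-1],[0,0,-0.005,0.2,-0.1,0.35,-1],[0,0,0,0,0,0,-1],[0,0,0,0,0,0,-1]]}}

```text
clock: 14.7
eef_pos: [0.6424, -0.126, 0.1994]
ee_rot: [[0.947, -0.003, 0.321], [-0.321, -0.003, 0.947], [-0.002, -1.0, -0.004]]
ft_force: [-0.2, 0.4, -1.9]
finger_gap: 0.0236
```

```bash
python3 -c "
from h import *
st();plan([([.6444,-.1215,.193],1.25,-1,10)])"
```

```text
t 14.7 p [ 0.6424 -0.126   0.1994] zyaw 1.2445 tilt [-0.0034 -0.0026 -1.    ] F [-0.2  0.4 -1.9] gap 0.0236 q [-0.21  0.46  1.41 -0.    1.27 -1.45]
[[0.004,-0.006,-0.002,0.05,0.64,0.49,-1]]
```

Call:
{"method": "send_rows", "body": {"moves": [[0.003,-0.004,-0.002,0.05,0.4,0.45,-1],[0,0,0,0,0.2,0.05,-1],[0,0,0,0,0,0,-1],[0,0,0,0,0,0,-1]]}}

```text
clock: 15.03
eef_pos: [0.6438, -0.123, 0.1933]
ee_rot: [[0.948, -0.0, 0.319], [-0.319, -0.001, 0.948], [0.0, -1.0, -0.001]]
ft_force: [0.0, -0.3, -2.9]
finger_gap: 0.0235
```

Run:
```python
from h import *
st();snap('scene','s10',(300,180,420,300),1); o=snap('wrist','w10',(220,200,420,350),1);snap('top','t10',(300,190,400,250),1)
a=cv2.imread('pics/s10.png');b=cv2.imread('pics/w10.png');c=cv2.imread('pics/t10.png')
W=np.zeros((600,800,3),np.uint8); W[:480,:480]=cv2.resize(a,None,fx=4,fy=4,interpolation=cv2.INTER_CUBIC); W[:240,480:800]=cv2.resize(b,(320,240)); W[250:442,480:800]=cv2.resize(c,(320,192));cv2.imwrite('pics/m10.png',W)
p=o['eef_pos'];R=o['ee_rot'];y=R[:,1]; print('tip scene',px('scene',p+y*.0725),'tip wrist',px('wrist',p+y*.0725,o))
print('bore1 scene',px('scene',[[.6444,-.1245,.11],[.6444,-.1215,.11]]),'wrist',px('wrist',[[.6444,-.1245,.11],[.6444,-.1215,.11]],o))
```

```text
t 15.0333 p [ 0.6438 -0.123   0.1933] zyaw 1.2464 tilt [-1.e-04 -8.e-04 -1.e+00] F [ 0.  -0.3 -2.9] gap 0.0235 q [-0.21  0.47  1.42 -0.    1.25 -1.45]
tip scene [[368.31683207 239.02071938]] tip wrist [[319.90672041 265.58157175]]
bore1 scene [[368.65396362 243.21216215]
 [367.99573488 242.65156246]] wrist [[318.24746641 261.97380448]
 [322.56219255 260.59322088]]
```

View pics/m10.png

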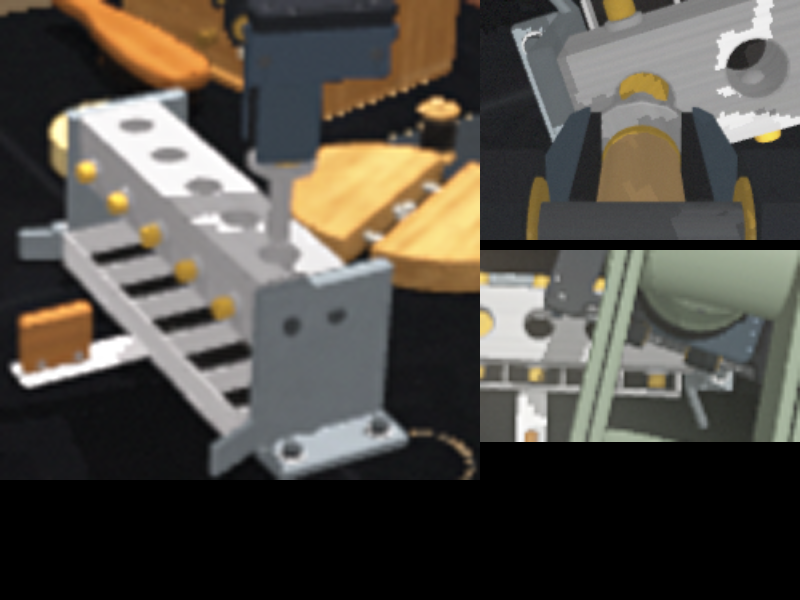

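In the scene view the nose tip is at (369.5,241), directly above bore 1 at (370,243.5). The wrist view shows the gold die ahead of the guard, aligned to about 1 mm. I'll lower it.

Call:
{"method": "send_rows", "body": {"moves": [[0,0,0,0,0.8,0.1,-1],[0,0,0,0,0.8,0,-1]]}}

```text
clock: 15.35
eef_pos: [0.6455, -0.1223, 0.1786]
ee_rot: [[0.948, 0.005, 0.319], [-0.319, -0.002, 0.948], [0.005, -1.0, -0.0]]
ft_force: [0.3, 0.5, -2.9]
finger_gap: 0.0234
```

Call:
{"method": "send_rows", "body": {"moves": [[0,0,0,0,0.5,0,-1],[0,0,0,0,0.5,0,-1]]}}

```text
clock: 15.52
eef_pos: [0.645, -0.1221, 0.1664]
ee_rot: [[0.948, 0.003, 0.319], [-0.319, -0.001, 0.948], [0.003, -1.0, -0.0]]
ft_force: [-1.5, 1.3, 17.0]
finger_gap: 0.0231
```

```bash
python3 -c "
from h import *
st()"
```

```text
t 15.5167 p [ 0.645  -0.1221  0.1664] zyaw 1.2465 tilt [ 0.003  -0.0015 -1.    ] F [-1.5  1.3 17. ] gap 0.0231 q [-0.2   0.49  1.46 -0.    1.19 -1.45]
```

Contact came at the die-collar height, so the nose is inside the bore. Now I'll push.

Call:
{"method": "send_rows", "body": {"moves": [[0,0,0,0,0.5,0,-1],[0,0,0,0,0.5,0,-1]]}}

```text
clock: 15.68
eef_pos: [0.646, -0.1224, 0.1588]
ee_rot: [[0.948, 0.007, 0.319], [-0.319, -0.003, 0.948], [0.007, -1.0, -0.0]]
ft_force: [-0.5, 0.1, 5.4]
finger_gap: 0.0233
```

Call:
{"method": "send_rows", "body": {"moves": [[0,0,0,0,0.4,0,-1],[0,0,0,0,0.4,0,-1]]}}

```text
clock: 15.85
eef_pos: [0.6461, -0.1227, 0.151]
ee_rot: [[0.948, 0.008, 0.318], [-0.318, -0.003, 0.948], [0.008, -1.0, -0.001]]
ft_force: [-0.1, -0.3, -2.4]
finger_gap: 0.0231
```

```bash
python3 -c "
from h import *
st()"
```

```text
t 15.85 p [ 0.6461 -0.1227  0.151 ] zyaw 1.2467 tilt [ 0.0077 -0.0033 -1.    ] F [-0.1 -0.3 -2.4] gap 0.0231 q [-0.2   0.5   1.48 -0.    1.16 -1.45]
```

Call:
{"method": "send_rows", "body": {"moves": [[0,0,0.004,-0.05,0.5,0,-1],[0,0,0,0,0.5,0,-1],[0,0,0,0,0,0,-1]]}}

```text
clock: 16.1
eef_pos: [0.6447, -0.1221, 0.1369]
ee_rot: [[0.948, 0.0, 0.319], [-0.319, -0.001, 0.948], [0.0, -1.0, -0.001]]
ft_force: [-0.1, -0.1, -2.3]
finger_gap: 0.0231
```

Call:
{"method": "send_rows", "body": {"moves": [[0,0,0,0,-1,0,-1],[0,0,0,0,-1.5,0,-1],[0,0,0,0,-1.5,0,-1],[0,0,0,0,-1.2,0,-1],[0,0,0,0,-0.3,0,-1]]}}

```text
clock: 16.52
eef_pos: [0.6456, -0.1217, 0.1922]
ee_rot: [[0.948, -0.002, 0.319], [-0.319, 0.001, 0.948], [-0.002, -1.0, 0.0]]
ft_force: [0.5, 1.1, -2.4]
finger_gap: 0.0234
```

```bash
python3 -c "
from h import *
st();plan([([.6478,.0225,.197],1.25,-1,25)])"
```

```text
t 16.5167 p [ 0.6456 -0.1217  0.1922] zyaw 1.2466 tilt [-1.7e-03  8.0e-04 -1.0e+00] F [ 0.5  1.1 -2.4] gap 0.0234 q [-0.2   0.47  1.42  0.    1.26 -1.45]
[[-0.0,-0.001,-0.0,-0.73,-0.08,2.29,-1],[-0.0,-0.001,-0.0,-0.73,-0.08,2.29,-1],[-0.0,-0.001,-0.0,-0.73,-0.08,2.29,-1],[-0.0,-0.001,-0.0,-0.73,-0.08,2.29,-1],[-0.0,-0.001,-0.0,-0.73,-0.08,2.29,-1]]
[[-0.0,-0.001,-0.0,-0.73,-0.08,2.29,-1]]
```

Call:
{"method": "send_rows", "body": {"moves": [[0,0,0,-0.73,-0.3,2.29,-1],[0,0,0,-0.73,-0.3,2.29,-1],[0,0,0,-0.73,-0.1,2.29,-1],[0,0,0,-0.73,-0.1,2.29,-1],[0,0,0,-0.6,-0.1,2,-1]]}}

```text
clock: 16.93
eef_pos: [0.6487, -0.0064, 0.2038]
ee_rot: [[0.945, 0.002, 0.326], [-0.326, -0.002, 0.945], [0.003, -1.0, -0.002]]
ft_force: [-0.1, -0.1, -2.7]
finger_gap: 0.023
```

Call:
{"method": "send_rows", "body": {"moves": [[0,0,0,-0.3,0,0.8,-1],[0,0,0,0,0,0,-1],[0,0,0,0,0,0,-1]]}}

```text
clock: 17.18
eef_pos: [0.6482, 0.0065, 0.2041]
ee_rot: [[0.947, 0.002, 0.321], [-0.321, -0.001, 0.947], [0.002, -1.0, -0.001]]
ft_force: [-0.2, -0.8, -2.2]
finger_gap: 0.0234
```

```bash
python3 -c "
from h import *
st();plan([([.6480,.0218,.19],1.25,-1,15)])"
```

```text
t 17.1833 p [0.6482 0.0065 0.2041] zyaw 1.2439 tilt [ 0.0018 -0.0015 -1.    ] F [-0.2 -0.8 -2.2] gap 0.0234 q [-0.01  0.45  1.42 -0.    1.27 -1.25]
[[0.0,-0.003,0.001,-0.26,0.7,0.72,-1],[0.0,-0.003,0.001,-0.25,0.7,0.72,-1]]
```

Call:
{"method": "send_rows", "body": {"moves": [[0,0,0,-0.27,0.4,0.75,-1],[0,0,0,-0.22,0.3,0.65,-1],[0,0,0,0,0.1,0,-1],[0,0,0,0,0,0,-1]]}}

```text
clock: 17.52
eef_pos: [0.6478, 0.019, 0.1945]
ee_rot: [[0.946, 0.0, 0.324], [-0.324, -0.003, 0.946], [0.001, -1.0, -0.003]]
ft_force: [0.1, -0.6, -2.8]
finger_gap: 0.0234
```

Run:
```python
from h import *
st();plan([([.6480,.0218,.185],1.25,-1,15)])
snap('scene','s11',(270,180,390,300),1); o=snap('wrist','w11',(220,180,420,330),1)
a=cv2.imread('pics/s11.png');b=cv2.imread('pics/w11.png')
W=np.zeros((480,800,3),np.uint8); W[:480,:480]=cv2.resize(a,None,fx=4,fy=4,interpolation=cv2.INTER_CUBIC); W[:240,480:800]=cv2.resize(b,(320,240)); cv2.imwrite('pics/m11.png',W)
p=o['eef_pos'];y=o['ee_rot'][:,1]; print('tip scene',px('scene',p+y*.0735),'tip wrist',px('wrist',p+y*.0735,o))
print('bore4 scene',px('scene',[.648,.0218,.11]),'wrist',px('wrist',[.648,.0218,.11],o))
```

```text
t 17.5167 p [0.6478 0.019  0.1945] zyaw 1.2404 tilt [ 4.0e-04 -3.1e-03 -1.0e+00] F [ 0.1 -0.6 -2.8] gap 0.0234 q [ 0.01  0.46  1.44 -0.    1.25 -1.23]
[[0.003,-0.01,0.001,-0.07,0.95,0.27,-1]]
tip scene [[341.12120188 214.61248921]] tip wrist [[319.92007305 265.09245084]]
bore4 scene [[340.56798098 217.96281723]] wrist [[324.37593963 258.77109819]]
```

View pics/m11.png

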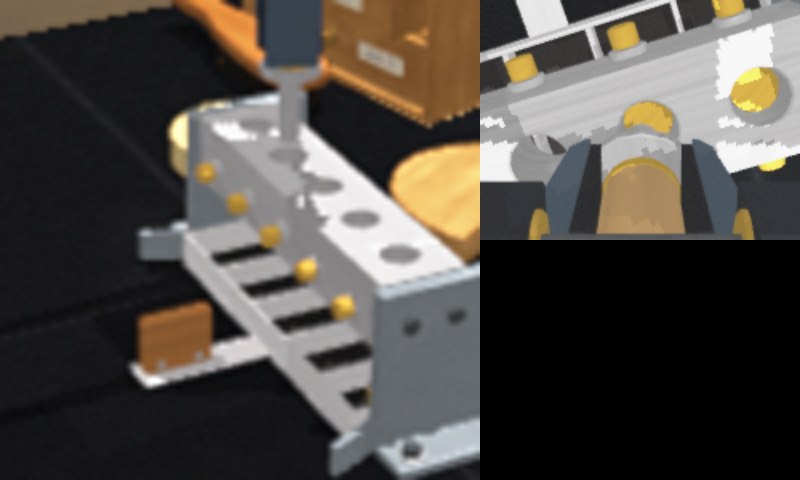

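In the scene view the tip is at (342,214) over bore 4 at (342,219). Bore 1 is empty and its die is in the right-hand tray pocket. I'll shift 2.8 mm and push.

Call:
{"method": "send_rows", "body": {"moves": [[0.002,-0.006,0,-0.06,0.5,0.28,-1],[0,0,0,0,0.7,0,-1]]}}

```text
clock: 17.78
eef_pos: [0.6494, 0.0212, 0.1838]
ee_rot: [[0.948, 0.005, 0.319], [-0.319, -0.001, 0.948], [0.005, -1.0, 0.001]]
ft_force: [0.2, -0.2, -1.4]
finger_gap: 0.023
```

Call:
{"method": "send_rows", "body": {"moves": [[0,0,0,0,0.6,0,-1],[0,0,0,0,0.6,0,-1]]}}

```text
clock: 17.95
eef_pos: [0.6494, 0.0209, 0.1704]
ee_rot: [[0.948, 0.005, 0.32], [-0.32, -0.001, 0.948], [0.005, -1.0, 0.001]]
ft_force: [0.2, 1.0, -2.3]
finger_gap: 0.0231
```

```bash
python3 -c "
from h import *
st()"
```

```text
t 17.95 p [0.6494 0.0209 0.1704] zyaw 1.2456 tilt [ 0.0051 -0.0012 -1.    ] F [ 0.2  1.  -2.3] gap 0.0231 q [ 0.02  0.47  1.47 -0.    1.19 -1.23]
```

Call:
{"method": "send_rows", "body": {"moves": [[0,0,0,-0.05,0.5,0,-1],[0,0,0,0,0.5,0,-1]]}}

```text
clock: 18.12
eef_pos: [0.6499, 0.0208, 0.1624]
ee_rot: [[0.947, 0.009, 0.32], [-0.32, -0.001, 0.948], [0.009, -1.0, 0.002]]
ft_force: [-2.5, 0.3, 7.1]
finger_gap: 0.0232
```

Call:
{"method": "send_rows", "body": {"moves": [[0,0,0,0,0.5,0,-1],[0,0,0,0,0.5,0,-1]]}}

```text
clock: 18.28
eef_pos: [0.6498, 0.0208, 0.1539]
ee_rot: [[0.947, 0.01, 0.32], [-0.32, -0.001, 0.947], [0.01, -1.0, 0.002]]
ft_force: [-1.6, 0.5, -0.0]
finger_gap: 0.0233
```

Call:
{"method": "send_rows", "body": {"moves": [[0,0,0,0,0.5,0,-1],[0,0,0,0,0.4,0,-1]]}}

```text
clock: 18.45
eef_pos: [0.6496, 0.0207, 0.1431]
ee_rot: [[0.947, 0.009, 0.32], [-0.32, -0.001, 0.947], [0.009, -1.0, 0.002]]
ft_force: [-0.0, 0.3, -2.0]
finger_gap: 0.0232
```

```bash
python3 -c "
from h import *
st()"
```

```text
t 18.45 p [0.6496 0.0207 0.1431] zyaw 1.2452 tilt [ 0.0094 -0.0012 -1.    ] F [-0.   0.3 -2. ] gap 0.0232 q [ 0.01  0.49  1.51 -0.    1.13 -1.23]
```

Call:
{"method": "send_rows", "body": {"moves": [[0,0,0.003,-0.08,0.4,0,-1],[0,0,0,0,0,0,-1]]}}

```text
clock: 18.62
eef_pos: [0.6479, 0.0209, 0.1358]
ee_rot: [[0.947, 0.003, 0.32], [-0.32, -0.0, 0.947], [0.003, -1.0, 0.001]]
ft_force: [-0.2, -0.2, -2.6]
finger_gap: 0.0232
```

Call:
{"method": "send_rows", "body": {"moves": [[0,0,0,0,-1,0,-1],[0,0,0,0,-1.5,0,-1],[0,0,0,0,-1.5,0,-1],[0,0,0,0,-1.4,0,-1],[0,0,0,0,-0.4,0,-1]]}}

```text
clock: 19.03
eef_pos: [0.6491, 0.0207, 0.1948]
ee_rot: [[0.947, 0.002, 0.32], [-0.32, -0.001, 0.947], [0.002, -1.0, 0.0]]
ft_force: [0.7, -0.4, -2.7]
finger_gap: 0.0233
```

```bash
python3 -c "
from h import *
st();plan([([.6487,.0695,.196],1.25,-1,20)])"
```

```text
t 19.0333 p [0.6491 0.0207 0.1948] zyaw 1.2453 tilt [ 2.3e-03 -7.0e-04 -1.0e+00] F [ 0.7 -0.4 -2.7] gap 0.0233 q [ 0.01  0.46  1.43 -0.    1.25 -1.23]
[[-0.0,-0.002,0.001,-0.53,-0.04,1.54,-1],[-0.0,-0.002,0.001,-0.53,-0.04,1.54,-1],[-0.0,-0.002,0.001,-0.53,-0.04,1.54,-1]]
```

Call:
{"method": "send_rows", "body": {"moves": [[0,-0.002,0,-0.53,-0.05,1.54,-1],[0,-0.002,0,-0.53,-0.05,1.54,-1],[0,-0.002,0,-0.5,-0.05,1.45,-1],[0,0,0,0,0,0.1,-1],[0,0,0,0,0,0,-1]]}}

```text
clock: 19.45
eef_pos: [0.6497, 0.0725, 0.1987]
ee_rot: [[0.949, 0.006, 0.314], [-0.314, -0.001, 0.949], [0.006, -1.0, 0.001]]
ft_force: [-0.9, -0.1, -2.0]
finger_gap: 0.0234
```

```bash
python3 -c "
from h import *
st();plan([([.6490,.0692,.19],1.25,-1,20)])"
```

```text
t 19.45 p [0.6497 0.0725 0.1987] zyaw 1.2514 tilt [ 0.0058 -0.0012 -1.    ] F [-0.9 -0.1 -2. ] gap 0.0234 q [ 0.09  0.46  1.42 -0.    1.26 -1.16]
[[-0.001,0.001,0.006,0.03,0.87,-0.33,-1]]
```

Call:
{"method": "send_rows", "body": {"moves": [[0,0,0.005,0.03,0.5,-0.33,-1],[0,0,0,0,0.2,0,-1],[0,0,0,0,0,0,-1]]}}

```text
clock: 19.7
eef_pos: [0.6483, 0.0692, 0.1898]
ee_rot: [[0.95, -0.002, 0.312], [-0.312, -0.001, 0.95], [-0.001, -1.0, -0.001]]
ft_force: [0.8, -0.4, -2.4]
finger_gap: 0.0233
```

```bash
python3 -c "
from h import *
st();plan([([.6490,.0692,.18],1.25,-1,20)])"
```

```text
t 19.7 p [0.6483 0.0692 0.1898] zyaw 1.253 tilt [-1.7e-03 -6.0e-04 -1.0e+00] F [ 0.8 -0.4 -2.4] gap 0.0233 q [ 0.09  0.47  1.43 -0.    1.25 -1.16]
[[0.001,0.003,-0.001,0.07,0.98,0.02,-1]]
```

Aligned from the two bores already done, so I'll lower into bore 5.

Call:
{"method": "send_rows", "body": {"moves": [[0,0,0,0,0.6,0,-1],[0,0,0,0,0.6,0,-1]]}}

```text
clock: 19.87
eef_pos: [0.6487, 0.0681, 0.1775]
ee_rot: [[0.95, -0.001, 0.314], [-0.314, -0.001, 0.95], [-0.0, -1.0, -0.001]]
ft_force: [-0.2, -0.8, -2.6]
finger_gap: 0.0236
```

Call:
{"method": "send_rows", "body": {"moves": [[0,0,0,0,0.5,0,-1],[0,0,0,0,0.3,0,-1]]}}

```text
clock: 20.03
eef_pos: [0.6481, 0.0673, 0.1674]
ee_rot: [[0.949, -0.003, 0.315], [-0.315, -0.001, 0.949], [-0.002, -1.0, -0.002]]
ft_force: [0.3, 0.8, -2.3]
finger_gap: 0.0231
```

```bash
python3 -c "
from h import *
st()"
```

```text
t 20.0333 p [0.6481 0.0673 0.1674] zyaw 1.2508 tilt [-0.0027 -0.0013 -1.    ] F [ 0.3  0.8 -2.3] gap 0.0231 q [ 0.09  0.48  1.46 -0.    1.2  -1.16]
```

Call:
{"method": "send_rows", "body": {"moves": [[0,0,0,0,0.5,0.1,-1],[0,0,0,0,0.5,0,-1]]}}

```text
clock: 20.2
eef_pos: [0.649, 0.0679, 0.1607]
ee_rot: [[0.949, 0.0, 0.315], [-0.315, -0.001, 0.949], [0.001, -1.0, -0.001]]
ft_force: [-4.1, 2.5, 4.2]
finger_gap: 0.0234
```

Call:
{"method": "send_rows", "body": {"moves": [[0,0,0,0,0.5,0,-1],[0,0,0,0,0.5,0,-1]]}}

```text
clock: 20.37
eef_pos: [0.6489, 0.0685, 0.1527]
ee_rot: [[0.949, 0.002, 0.316], [-0.316, 0.001, 0.949], [0.002, -1.0, 0.001]]
ft_force: [0.3, -0.1, -2.8]
finger_gap: 0.0234
```

Call:
{"method": "send_rows", "body": {"moves": [[0,0,0,0,0.5,0,-1],[0,0,0,0,0.3,0,-1]]}}

```text
clock: 20.53
eef_pos: [0.6491, 0.0682, 0.1432]
ee_rot: [[0.949, 0.003, 0.316], [-0.316, 0.0, 0.949], [0.002, -1.0, 0.001]]
ft_force: [-0.2, -0.2, -2.0]
finger_gap: 0.0236
```

```bash
python3 -c "
from h import *
st()"
```

```text
t 20.5333 p [0.6491 0.0682 0.1432] zyaw 1.2496 tilt [ 2.6e-03  2.0e-04 -1.0e+00] F [-0.2 -0.2 -2. ] gap 0.0236 q [ 0.09  0.5   1.5  -0.    1.14 -1.16]
```

Call:
{"method": "send_rows", "body": {"moves": [[0,0,0,0,0.5,0,-1],[0,0,0,0,0,0,-1]]}}

```text
clock: 20.7
eef_pos: [0.649, 0.0679, 0.1356]
ee_rot: [[0.949, 0.001, 0.316], [-0.316, -0.0, 0.949], [0.001, -1.0, -0.0]]
ft_force: [1.1, 0.3, -2.7]
finger_gap: 0.0231
```

Call:
{"method": "send_rows", "body": {"moves": [[0,0,0,0,-1,0,-1],[0,0,0,0,-2,0,-1],[0,0,0,0,-2,0,-1],[0,0,0,0,-2,0,-1],[0,0,0,0,-0.8,0,-1]]}}

```text
clock: 21.12
eef_pos: [0.6494, 0.0672, 0.2139]
ee_rot: [[0.949, -0.003, 0.316], [-0.316, -0.002, 0.949], [-0.002, -1.0, -0.003]]
ft_force: [0.4, 0.2, -2.0]
finger_gap: 0.0234
```

```bash
python3 -c "
from h import *
st();plan([([.52,-.25,.22],1.25,-1,35)])"
```

```text
t 21.1167 p [0.6494 0.0672 0.2139] zyaw 1.2496 tilt [-0.0026 -0.0021 -1.    ] F [ 0.4  0.2 -2. ] gap 0.0234 q [ 0.09  0.45  1.39 -0.    1.3  -1.16]
[[0.0,-0.0,-0.0,-0.23,-0.05,-3.42,-1],[0.0,-0.0,-0.0,-0.23,-0.05,-3.42,-1],[0.0,-0.0,-0.0,-0.23,-0.05,-3.42,-1],[0.0,-0.0,-0.0,-0.23,-0.05,-3.42,-1],[0.0,-0.0,-0.0,-0.23,-0.06,-3.42,-1]]
[[0.0,-0.0,-0.0,-0.23,-0.06,-3.42,-1],[0.0,-0.0,-0.0,-0.23,-0.06,-3.42,-1],[0.0,-0.0,-0.0,-0.23,-0.06,-3.42,-1],[0.0,-0.0,-0.0,-0.23,-0.06,-3.42,-1],[0.0,-0.0,-0.0,-0.23,-0.06,-3.42,-1]]
```

Call:
{"method": "send_rows", "body": {"moves": [[0,0,0,-0.23,-0.15,-3.4,-1],[0,0,0,-0.23,-0.15,-3.4,-1],[0,0,0,-0.23,-0.15,-3.4,-1],[0,0,0,-0.23,-0.15,-3.4,-1],[0,0,0,-0.23,-0.15,-3.4,-1]]}}

```text
clock: 21.53
eef_pos: [0.5869, -0.0884, 0.2252]
ee_rot: [[0.952, 0.006, 0.305], [-0.305, 0.002, 0.952], [0.005, -1.0, 0.003]]
ft_force: [1.8, -0.9, -2.5]
finger_gap: 0.0234
```

Call:
{"method": "send_rows", "body": {"moves": [[0,0,0,-0.23,-0.1,-3.4,-1],[0,0,0,-0.23,-0.1,-3.3,-1],[0,0,0,-0.23,-0.1,-3,-1],[0,0,0,-0.23,-0.1,-1.5,-1],[0,0,0,0,0,0,-1]]}}

```text
clock: 21.95
eef_pos: [0.5373, -0.2025, 0.2303]
ee_rot: [[0.951, 0.004, 0.31], [-0.31, -0.001, 0.951], [0.004, -1.0, -0.0]]
ft_force: [0.5, 0.4, -2.5]
finger_gap: 0.0232
```

Run:
```python
from h import *
st();snap('scene','s12',(290,180,430,370),1); o=snap('wrist','w12');snap('top','t12',(240,190,460,290),1)
a=cv2.imread('pics/s12.png');b=cv2.imread('pics/w12.png');c=cv2.imread('pics/t12.png')
W=np.zeros((600,800,3),np.uint8); W[:418,:308]=cv2.resize(a,(308,418),interpolation=cv2.INTER_CUBIC); W[:350,310:776]=cv2.resize(b,(466,350)); W[400:600,360:800]=cv2.resize(c,(440,200));cv2.imwrite('pics/m12.png',W)
print(px('top',[.523,-.342,.055]),px('wrist',[.523,-.342,.055],o),px('scene',[.523,-.342,.055]))
```

```text
t 21.95 p [ 0.5373 -0.2025  0.2303] zyaw 1.2555 tilt [ 0.004  -0.0014 -1.    ] F [ 0.5  0.4 -2.5] gap 0.0232 q [-0.38  0.31  1.57  0.    1.26 -1.64]
[[438.6834712  266.52333305]] [[167.87682179 260.32701452]] [[371.63676661 329.72751807]]
```

View pics/m12.png

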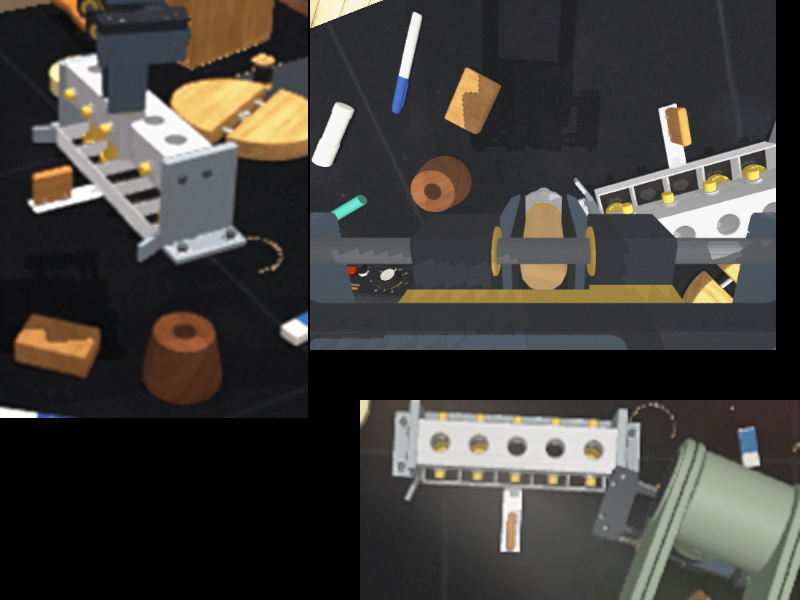

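Top, scene and wrist views: all three bores now show only dies lying in the tray pockets. The stand has not moved (hole at wrist px (167.6,262), predicted (167.9,260)). Now I'll return the drift.

```bash
python3 -c "
from h import *
plan([([.5239,-.342,.17],1.2513,-1,20)])"
```

```text
[[-0.0,0.001,0.001,0.36,0.75,-1.76,-1],[-0.0,0.001,0.001,0.37,0.75,-1.76,-1],[-0.0,0.001,0.001,0.37,0.75,-1.76,-1],[-0.0,0.001,0.001,0.37,0.75,-1.76,-1],[-0.0,0.001,0.001,0.37,0.75,-1.76,-1]]
[[-0.0,0.001,0.001,0.37,0.75,-1.76,-1],[-0.0,0.001,0.001,0.38,0.75,-1.76,-1],[-0.0,0.001,0.001,0.38,0.75,-1.76,-1]]
```

Call:
{"method": "send_rows", "body": {"moves": [[0,0,0.001,0.36,0.3,-1.76,-1],[0,0,0.001,0.36,0.3,-1.76,-1],[0,0,0.001,0.36,0.3,-1.76,-1],[0,0,0.001,0.36,0.3,-1.76,-1],[0,0,0.001,0.36,0.3,-1.76,-1]]}}

```text
clock: 22.52
eef_pos: [0.5343, -0.2802, 0.2146]
ee_rot: [[0.956, 0.003, 0.293], [-0.293, 0.008, 0.956], [0.0, -1.0, 0.008]]
ft_force: [-0.4, 0.9, -1.9]
finger_gap: 0.0233
```

Call:
{"method": "send_rows", "body": {"moves": [[0,0,0,0.37,0.4,-1.76,-1],[0,0,0,0.3,0.4,-1.5,-1],[0,0,0,0,0,0,-1],[0,0,0,0,0,0,-1]]}}

```text
clock: 22.85
eef_pos: [0.5339, -0.3124, 0.204]
ee_rot: [[0.957, 0.002, 0.289], [-0.289, 0.01, 0.957], [-0.001, -1.0, 0.01]]
ft_force: [0.8, 0.3, -2.0]
finger_gap: 0.0232
```

```bash
python3 -c "
from h import *
st();plan([([.5239,-.342,.165],1.2513,-1,15)])"
```

```text
t 22.85 p [ 0.5339 -0.3124  0.204 ] zyaw 1.2777 tilt [ 0.0017  0.0098 -1.    ] F [ 0.8  0.3 -2. ] gap 0.0232 q [-0.55  0.4   1.49  0.01  1.25 -1.83]
[[-0.002,0.007,-0.0,-0.03,0.97,-0.79,-1],[-0.002,0.007,-0.0,-0.02,0.97,-0.79,-1],[-0.002,0.007,-0.0,-0.02,0.97,-0.79,-1],[-0.002,0.007,-0.0,-0.01,0.97,-0.78,-1]]
```

Call:
{"method": "send_rows", "body": {"moves": [[-0.003,0.008,0,-0.03,0.8,-0.85,-1],[-0.003,0.008,0,-0.03,0.8,-0.85,-1],[-0.002,0.007,0,-0.03,0.8,-0.8,-1],[0,0.003,0,0,0.6,-0.5,-1],[0,0,0,0,0,0,-1]]}}

```text
clock: 23.27
eef_pos: [0.5244, -0.3394, 0.1707]
ee_rot: [[0.95, -0.001, 0.312], [-0.312, 0.003, 0.95], [-0.002, -1.0, 0.002]]
ft_force: [-0.4, 0.9, -2.8]
finger_gap: 0.0234
```

```bash
python3 -c "
from h import *
st();plan([([.5239,-.342,.155],1.2513,-1,15)])"
```

```text
t 23.2667 p [ 0.5244 -0.3394  0.1707] zyaw 1.2535 tilt [-0.0013  0.003  -1.    ] F [-0.4  0.9 -2.8] gap 0.0234 q [-0.59  0.44  1.53  0.    1.18 -1.85]
[[-0.001,0.001,-0.001,0.02,0.79,-0.13,-1],[-0.001,0.001,-0.001,0.02,0.79,-0.13,-1]]
```

Call:
{"method": "send_rows", "body": {"moves": [[-0.001,0.001,0,0.02,0.9,-0.15,-1],[-0.001,0.001,0,0.02,0.9,-0.13,-1],[0,0,0,0,0.7,0,-1],[0,0,0,0,0.3,0,-1],[0,0,0,0,0,0,-1]]}}

```text
clock: 23.68
eef_pos: [0.5232, -0.3421, 0.1389]
ee_rot: [[0.949, -0.003, 0.315], [-0.315, 0.003, 0.949], [-0.004, -1.0, 0.001]]
ft_force: [-0.6, 0.2, -3.4]
finger_gap: 0.0231
```

Run:
```python
from h import *
st();plan([([.5239,-.342,.125],1.2513,-1,15)])
snap('scene','s13',(330,250,420,370),1); o=snap('wrist','w13',(220,180,420,330),1)
a=cv2.imread('pics/s13.png');b=cv2.imread('pics/w13.png')
W=np.zeros((480,800,3),np.uint8); W[:480,:360]=cv2.resize(a,(360,480),interpolation=cv2.INTER_CUBIC); W[:315,380:800]=cv2.resize(b,(420,315)); cv2.imwrite('pics/m13.png',W)
```

```text
t 23.6833 p [ 0.5232 -0.3421  0.1389] zyaw 1.2503 tilt [-0.0029  0.0025 -1.    ] F [-0.6  0.2 -3.4] gap 0.0231 q [-0.6   0.46  1.57  0.    1.11 -1.85]
[[-0.001,-0.001,-0.004,0.07,1.39,0.03,-1]]
```

View pics/m13.png

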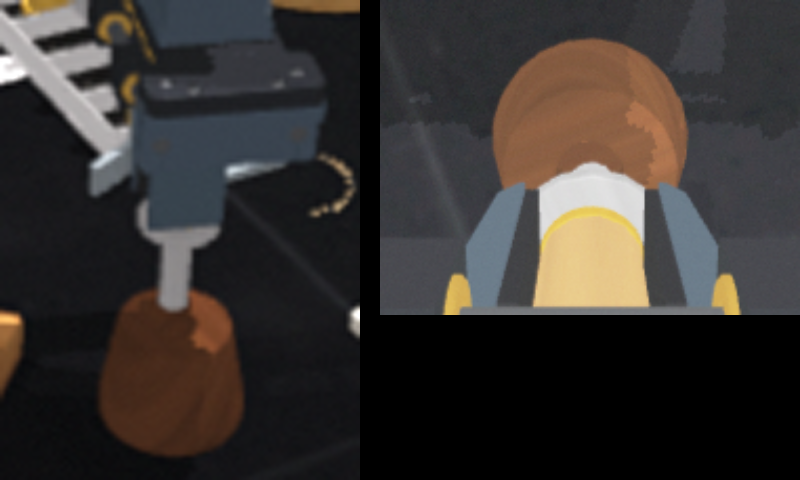

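In the scene crop the nose tip is at (174,308) above the stand top, which is centred at about (176,315). The wrist view is symmetric. I'll lower gently.

Call:
{"method": "send_rows", "body": {"moves": [[0,0,-0.003,0.05,0.7,0,-1],[0,0,0,0,0.7,0,-1]]}}

```text
clock: 23.95
eef_pos: [0.5256, -0.3432, 0.1274]
ee_rot: [[0.949, 0.006, 0.315], [-0.315, -0.002, 0.949], [0.006, -1.0, -0.0]]
ft_force: [0.2, 0.2, -1.8]
finger_gap: 0.0236
```

Call:
{"method": "send_rows", "body": {"moves": [[0,0,0,0,0.5,0,-1],[0,0,0,0,0.5,0,-1]]}}

```text
clock: 24.12
eef_pos: [0.5257, -0.343, 0.1164]
ee_rot: [[0.949, 0.006, 0.314], [-0.314, -0.002, 0.949], [0.006, -1.0, -0.0]]
ft_force: [0.0, 0.1, -2.6]
finger_gap: 0.023
```

```bash
python3 -c "
from h import *
st();plan([([.5239,-.342,.09],1.2513,-1,10)])"
```

```text
t 24.1167 p [ 0.5257 -0.343   0.1164] zyaw 1.251 tilt [ 0.006  -0.0024 -1.    ] F [ 0.   0.1 -2.6] gap 0.023 q [-0.6   0.48  1.6   0.    1.05 -1.85]
[[0.0,-0.0,0.002,-0.08,0.88,0.01,-1],[0.0,-0.0,0.002,-0.07,0.88,0.01,-1],[0.0,-0.0,0.002,-0.07,0.88,0.01,-1]]
```

Tip at about z 0.044 with no contact force, so it is in the hole. I'll continue down.

Call:
{"method": "send_rows", "body": {"moves": [[0,0,0.002,-0.08,0.7,0,-1],[0,0,0.002,-0.06,0.7,0,-1],[0,0,0,0,0.6,0,-1]]}}

```text
clock: 24.37
eef_pos: [0.5244, -0.3425, 0.0943]
ee_rot: [[0.949, 0.002, 0.314], [-0.314, -0.001, 0.949], [0.002, -1.0, -0.0]]
ft_force: [0.3, 0.5, -2.4]
finger_gap: 0.0234
```

Call:
{"method": "send_rows", "body": {"moves": [[0,0,0,0,0.6,0,-1],[0,0,0,0,0.5,0,-1]]}}

```text
clock: 24.53
eef_pos: [0.5241, -0.3423, 0.0814]
ee_rot: [[0.949, 0.001, 0.314], [-0.314, -0.0, 0.949], [0.001, -1.0, -0.0]]
ft_force: [0.1, -0.1, -1.8]
finger_gap: 0.0233
```

```bash
python3 -c "
from h import *
st();plan([([.5239,-.342,.0786],1.2513,-1,10)])"
```

```text
t 24.5333 p [ 0.5241 -0.3423  0.0814] zyaw 1.251 tilt [ 1.e-03 -4.e-04 -1.e+00] F [ 0.1 -0.1 -1.8] gap 0.0233 q [-0.6   0.52  1.64  0.    0.98 -1.85]
[[0.0,-0.0,0.001,-0.03,0.28,0.03,-1]]
```

Call:
{"method": "send_rows", "body": {"moves": [[0,0,0,0,0.25,0,-1],[0,0,0,0,0.05,0,-1]]}}

```text
clock: 24.7
eef_pos: [0.5239, -0.3422, 0.0785]
ee_rot: [[0.949, 0.0, 0.314], [-0.314, 0.0, 0.949], [-0.0, -1.0, 0.0]]
ft_force: [-2.6, 1.6, 7.9]
finger_gap: 0.0233
```

Call:
{"method": "send_rows", "body": {"moves": [[0,0,0,0,0,0,0],[0,0,0,0,0,0,1],[0,0,0,0,0,0,1],[0,0,0,0,0,0,1],[0,0,0,0,0,0,1]]}}

```text
clock: 25.12
eef_pos: [0.5255, -0.3434, 0.0804]
ee_rot: [[0.949, 0.005, 0.314], [-0.314, -0.003, 0.949], [0.005, -1.0, -0.001]]
ft_force: [0.1, 0.8, 0.7]
finger_gap: 0.0536
```

Call:
{"method": "send_rows", "body": {"moves": [[0,0,0,0,-0.8,0,1],[0,0,0,0,-2,0,1],[0,0,0,0,-3,0,1],[0,0,0,0,-3,0,1],[0,0,0,0,-2,0,1]]}}

```text
clock: 25.53
eef_pos: [0.5223, -0.3412, 0.188]
ee_rot: [[0.949, -0.006, 0.314], [-0.314, 0.005, 0.949], [-0.007, -1.0, 0.002]]
ft_force: [0.7, 0.3, -0.0]
finger_gap: 0.0875
```

```bash
python3 -c "
from h import *
st();plan([([.50,-.20,.18],1.4,1,35),([.448,-.0215,.115],1.55,1,35)])
print(px('top',[.5448,-.0225,.043]))"
```

```text
t 25.5333 p [ 0.5223 -0.3412  0.188 ] zyaw 1.2509 tilt [-0.0063  0.0047 -1.    ] F [ 0.7  0.3 -0. ] gap 0.0875 q [-0.6   0.43  1.5   0.    1.22 -1.85]
[[-0.001,-0.03,-0.001,-1.31,0.18,2.54,1],[-0.001,-0.03,-0.001,-1.23,0.17,2.58,1],[-0.001,-0.03,-0.001,-1.16,0.17,2.61,1],[-0.001,-0.03,-0.001,-1.08,0.17,2.65,1],[-0.001,-0.03,-0.001,-1.0,0.16,2.68,1]]
[[-0.0,-0.025,0.0,-1.36,1.08,2.78,1],[-0.0,-0.025,0.0,-1.29,1.08,2.82,1],[-0.0,-0.025,0.0,-1.22,1.08,2.85,1],[-0.0,-0.025,0.0,-1.15,1.08,2.88,1],[-0.0,-0.025,0.0,-1.07,1.08,2.91,1]]
[[-0.0,-0.025,0.0,-1.0,1.08,2.93,1]]
[[315.09266568 255.45485555]]
```

```bash
python3 -c "
from h import *
plan([([.50,-.20,.18],1.4,1,33),([.54,-.0225,.13],1.55,1,33)])"
```

```text
[[-0.001,-0.03,-0.001,-1.31,0.18,2.54,1],[-0.001,-0.03,-0.001,-1.23,0.17,2.58,1],[-0.001,-0.03,-0.001,-1.16,0.17,2.61,1],[-0.001,-0.03,-0.001,-1.08,0.17,2.65,1],[-0.001,-0.03,-0.001,-1.0,0.16,2.68,1]]
[[-0.0,-0.025,0.0,0.15,0.83,3.03,1],[-0.0,-0.025,0.0,0.23,0.83,3.02,1],[-0.0,-0.025,0.0,0.31,0.83,3.02,1],[-0.0,-0.025,0.0,0.38,0.83,3.01,1],[-0.0,-0.025,0.0,0.46,0.83,3.0,1]]
[[-0.0,-0.025,0.0,0.53,0.83,2.99,1]]
```

Call:
{"method": "send_rows", "body": {"moves": [[-0.001,-0.03,0,-1.31,0,2.54,1],[-0.001,-0.03,0,-1.23,0,2.58,1],[-0.001,-0.03,0,-1.16,0,2.61,1],[-0.001,-0.03,0,-1.08,0,2.65,1],[-0.001,-0.03,0,-1,0,2.68,1]]}}

```text
clock: 25.95
eef_pos: [0.504, -0.2035, 0.1979]
ee_rot: [[0.985, 0.011, 0.171], [-0.171, -0.013, 0.985], [0.013, -1.0, -0.011]]
ft_force: [1.0, 0.4, 0.1]
finger_gap: 0.0912
```

Call:
{"method": "send_rows", "body": {"moves": [[0,-0.025,0,0.15,0.5,3,1],[0,-0.025,0,0.23,0.5,3,1],[0,-0.025,0,0.31,0.5,3,1],[0,-0.025,0,0.38,0.5,2.5,1],[0,0,0,0,0,0.8,1]]}}

```text
clock: 26.37
eef_pos: [0.53, -0.075, 0.181]
ee_rot: [[0.998, 0.018, 0.065], [-0.065, -0.014, 0.998], [0.018, -1.0, -0.013]]
ft_force: [-0.3, 1.3, 0.1]
finger_gap: 0.0912
```

```bash
python3 -c "
from h import *
st();plan([([.544,-.0225,.11],1.55,1,20)])"
```

```text
t 26.3667 p [ 0.53  -0.075  0.181] zyaw 1.5057 tilt [ 0.0176 -0.0138 -0.9998] F [-0.3  1.3  0.1] gap 0.0912 q [-0.16  0.28  1.74 -0.01  1.1  -1.66]
[[0.003,-0.009,0.004,0.19,1.41,1.08,1],[0.003,-0.009,0.004,0.2,1.41,1.08,1],[0.003,-0.009,0.004,0.21,1.41,1.07,1],[0.003,-0.009,0.004,0.23,1.42,1.07,1],[0.003,-0.009,0.004,0.24,1.42,1.06,1]]
```

Call:
{"method": "send_rows", "body": {"moves": [[0.004,-0.01,0.005,0.19,1.3,1.15,1],[0.003,-0.009,0.004,0.2,1.3,1.1,1],[0.003,-0.009,0.004,0.2,1.3,1.1,1],[0.003,-0.009,0.004,0.2,1,0.9,1],[0,0,0,0,0,0.3,1]]}}

```text
clock: 26.78
eef_pos: [0.5419, -0.0279, 0.1288]
ee_rot: [[1.0, 0.002, 0.025], [-0.025, -0.001, 1.0], [0.002, -1.0, -0.001]]
ft_force: [-0.2, -0.1, -0.7]
finger_gap: 0.0912
```

Run:
```python
from h import *
st();plan([([.544,-.0225,.05],1.55,1,20),([.544,-.0225,.022],1.55,1,10)])
o=snap('wrist','w14',(220,130,420,330),1); b=cv2.imread('pics/w14.png')
c=cv2.imread('pics/t12_full.png'); t=snap('top','t14',(240,180,460,290),1)
c=cv2.imread('pics/t14.png')
s=snap('scene','s14',(330,260,420,370),1); a=cv2.imread('pics/s14.png')
W=np.zeros((600,800,3),np.uint8); W[:400,:400]=cv2.resize(b,(400,400)); W[:380,410:721]=cv2.resize(a,(311,380));W[400:600,:400]=cv2.resize(c,(400,200)); cv2.imwrite('pics/m14.png',W)
print(px('wrist',[.544,-.0225,.043],o))
```

```text
t 26.7833 p [ 0.5419 -0.0279  0.1288] zyaw 1.5455 tilt [ 2.2e-03 -6.0e-04 -1.0e+00] F [-0.2 -0.1 -0.7] gap 0.0912 q [-0.07  0.35  1.79 -0.    1.   -1.62]
[[0.0,-0.001,0.001,0.04,1.97,0.14,1],[0.0,-0.001,0.001,0.05,1.97,0.14,1],[0.0,-0.001,0.001,0.05,1.97,0.14,1],[0.0,-0.001,0.001,0.05,1.97,0.14,1],[-0.0,0.0,-0.0,-0.0,0.93,0.0,1]]
[[-0.0,0.0,-0.0,-0.0,0.93,0.0,1],[-0.0,0.0,-0.0,-0.0,0.93,0.0,1]]
[[327.74547562 261.71015073]]
```

View pics/m14.png

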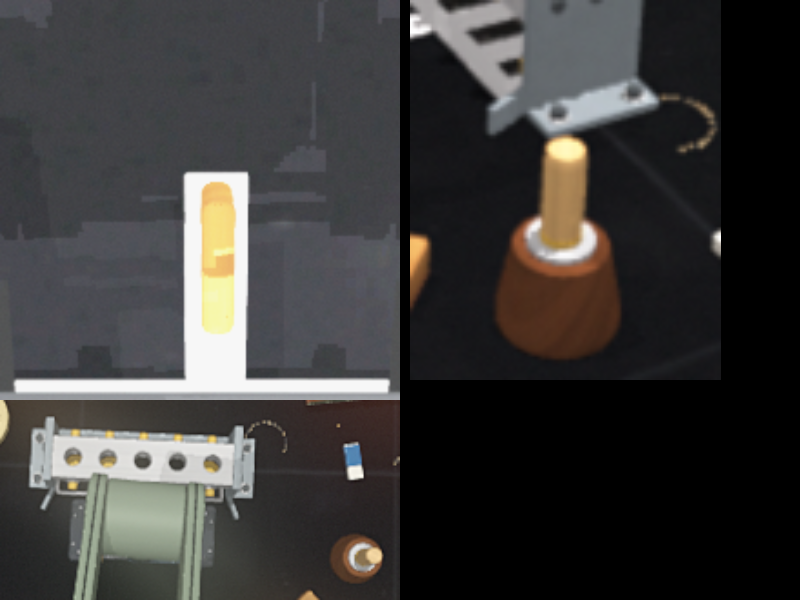

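The drift stands upright with its guard on the stand. The tray fin is at wrist px (328.5,259), predicted (328,262), so the tray has not been knocked. I'll grip it.

Call:
{"method": "send_rows", "body": {"moves": [[0,-0.001,0.001,0.05,2,0.16,1],[0,-0.001,0,0.05,2,0.16,1],[0,-0.001,0,0.05,2,0.16,1],[0,0,0,0.05,1.5,0.1,1],[0,0,0,0,0.8,0,1]]}}

```text
clock: 27.35
eef_pos: [0.5514, -0.0275, 0.0522]
ee_rot: [[0.999, 0.022, 0.027], [-0.027, -0.004, 1.0], [0.022, -1.0, -0.004]]
ft_force: [-0.5, -0.7, 0.5]
finger_gap: 0.0915
```

```bash
python3 -c "
from h import *
st();plan([([.544,-.0225,.022],1.55,1,10)])"
```

```text
t 27.35 p [ 0.5514 -0.0275  0.0522] zyaw 1.5436 tilt [ 0.0215 -0.0044 -0.9998] F [-0.5 -0.7  0.5] gap 0.0915 q [-0.07  0.45  1.87 -0.    0.81 -1.61]
[[0.001,-0.002,0.005,-0.2,0.75,0.12,1],[0.001,-0.002,0.005,-0.2,0.75,0.12,1],[0.001,-0.002,0.005,-0.2,0.75,0.12,1],[0.001,-0.002,0.005,-0.19,0.75,0.12,1]]
```

Call:
{"method": "send_rows", "body": {"moves": [[0.001,-0.002,0.007,-0.25,0.75,0.15,1],[0.001,-0.002,0.006,-0.22,0.75,0.13,1],[0.001,-0.002,0.006,-0.2,0.75,0.12,1],[0,0,0.003,-0.1,0.5,0.1,0.5],[0,0,0,0,0.1,0,0]]}}

```text
clock: 27.77
eef_pos: [0.5446, -0.024, 0.0227]
ee_rot: [[1.0, 0.0, 0.023], [-0.023, -0.001, 1.0], [0.0, -1.0, -0.001]]
ft_force: [0.7, -0.4, -0.2]
finger_gap: 0.0803
```

```bash
python3 -c "
from h import *
st();plan([([.544,-.0225,.022],1.55,-1,10)])"
```

```text
t 27.7667 p [ 0.5446 -0.024   0.0227] zyaw 1.5477 tilt [ 2.0e-04 -1.3e-03 -1.0e+00] F [ 0.7 -0.4 -0.2] gap 0.0803 q [-0.06  0.48  1.9  -0.    0.76 -1.61]
[[0.001,-0.002,0.0,-0.07,0.07,0.15,-1]]
```

Call:
{"method": "send_rows", "body": {"moves": [[0,0,0,0,0.05,0.1,-1],[0,0,0,0,0.05,0,-1],[0,0,0,0,0.05,0,-1],[0,0,0,0,0,0,-1],[0,0,0,0,0,0,-1]], "newtons": 35}}

```text
clock: 28.18
eef_pos: [0.5457, -0.0227, 0.0222]
ee_rot: [[1.0, 0.003, 0.023], [-0.023, -0.002, 1.0], [0.003, -1.0, -0.001]]
ft_force: [0.0, -0.6, -1.2]
finger_gap: 0.0477
```

Call:
{"method": "send_rows", "body": {"moves": [[0,0,0,0,0,0,-1],[0,0,0,0,0,0,-1],[0,0,0,0,0,0,-1],[0,0,0,0,0,0,-1],[0,0,0,0,0,0,-1]]}}

```text
clock: 28.6
eef_pos: [0.5463, -0.0228, 0.023]
ee_rot: [[1.0, 0.005, 0.023], [-0.023, -0.002, 1.0], [0.005, -1.0, -0.002]]
ft_force: [0.1, 0.9, -0.8]
finger_gap: 0.0138
```

Call:
{"method": "send_rows", "body": {"moves": [[0,0,0,0,0,0,-1],[0,0,0,0,0,0,-1]]}}

```text
clock: 28.77
eef_pos: [0.5463, -0.0227, 0.023]
ee_rot: [[1.0, 0.005, 0.023], [-0.023, -0.001, 1.0], [0.005, -1.0, -0.001]]
ft_force: [-0.0, -0.2, 0.3]
finger_gap: 0.0119
```

```bash
python3 -c "
from h import *
st()"
```

```text
t 28.7667 p [ 0.5463 -0.0227  0.023 ] zyaw 1.5482 tilt [ 0.0047 -0.0014 -1.    ] F [-0.  -0.2  0.3] gap 0.0119 q [-0.06  0.48  1.9  -0.    0.76 -1.61]
```

Call:
{"method": "send_rows", "body": {"moves": [[0,0,0,-0.4,0,0,-1],[0,0,0,-0.7,0,0,-1],[0,0,0,-0.8,0,0,-1],[0,0,0,-0.8,0,0,-1],[0,0,0,-0.8,0,0,-1]]}}

```text
clock: 29.18
eef_pos: [0.5122, -0.0221, 0.023]
ee_rot: [[1.0, 0.011, 0.023], [-0.023, -0.002, 1.0], [0.011, -1.0, -0.001]]
ft_force: [3.1, 0.1, -0.7]
finger_gap: 0.0117
```

```bash
python3 -c "
from h import *
st();plan([([.423,-.020,.0222],1.548,-1,8.5)])"
```

```text
t 29.1833 p [ 0.5122 -0.0221  0.023 ] zyaw 1.5473 tilt [ 0.0107 -0.0017 -0.9999] F [ 3.1  0.1 -0.7] gap 0.0117 q [-0.06  0.44  1.98 -0.    0.71 -1.61]
[[0.0,-0.0,0.001,-0.81,-0.0,-0.0,-1],[0.0,-0.0,0.001,-0.81,-0.0,-0.0,-1],[0.0,-0.0,0.001,-0.81,0.0,-0.0,-1],[0.0,-0.0,0.001,-0.81,0.0,-0.0,-1],[0.0,-0.0,0.001,-0.81,0.0,0.0,-1]]
[[0.0,-0.0,0.001,-0.81,0.0,0.0,-1],[0.0,-0.0,0.001,-0.81,0.0,0.0,-1],[0.0,-0.0,0.001,-0.81,0.0,0.0,-1],[0.0,-0.0,0.001,-0.81,0.0,0.0,-1],[0.0,-0.0,0.001,-0.81,0.01,0.0,-1]]
[[0.0,-0.0,0.001,-0.81,0.01,0.0,-1]]
```

Call:
{"method": "send_rows", "body": {"moves": [[0,0,0.003,-0.8,0,0,-1],[0,0,0.003,-0.8,0,0,-1],[0,0,0.002,-0.8,0,0,-1],[0,0,0.002,-0.8,0,0,-1],[0,0,0.002,-0.8,0,0,-1]]}}

```text
clock: 29.6
eef_pos: [0.4687, -0.0208, 0.0234]
ee_rot: [[1.0, 0.003, 0.025], [-0.025, -0.001, 1.0], [0.003, -1.0, -0.001]]
ft_force: [2.3, 0.3, -1.4]
finger_gap: 0.0119
```

Call:
{"method": "send_rows", "body": {"moves": [[0,0,0.002,-0.8,0,0,-1],[0,0,0.002,-0.8,0,0,-1],[0,0,0.001,-0.8,0,0,-1],[0,0,0.001,-0.8,0,0,-1],[0,0,0,-0.5,0,0,-1]]}}

```text
clock: 30.02
eef_pos: [0.4284, -0.0198, 0.024]
ee_rot: [[1.0, -0.001, 0.025], [-0.025, -0.001, 1.0], [-0.001, -1.0, -0.001]]
ft_force: [2.1, -0.5, -1.7]
finger_gap: 0.0118
```

Call:
{"method": "send_rows", "body": {"moves": [[0,0,0,0,0,0,-1],[0,0,0,0,0,0,-1]]}}

```text
clock: 30.18
eef_pos: [0.4266, -0.0198, 0.0241]
ee_rot: [[1.0, -0.002, 0.025], [-0.025, -0.001, 1.0], [-0.002, -1.0, -0.001]]
ft_force: [2.8, -0.5, -1.0]
finger_gap: 0.0119
```

```bash
python3 -c "
from h import *
st()"
```

```text
t 30.1833 p [ 0.4266 -0.0198  0.0241] zyaw 1.5462 tilt [-1.8e-03 -9.0e-04 -1.0e+00] F [ 2.8 -0.5 -1. ] gap 0.0119 q [-0.07  0.35  2.16 -0.    0.63 -1.62]
```

Call:
{"method": "send_rows", "body": {"moves": [[0,0,0,0,0.12,0,-1],[0,0,0,0,0,0,0],[0,0,0,0,0,0,1],[0,0,0,0,0,0,1],[0,0,0,0,0,0,1]]}}

```text
clock: 30.6
eef_pos: [0.4229, -0.0198, 0.0219]
ee_rot: [[1.0, -0.012, 0.023], [-0.023, -0.001, 1.0], [-0.012, -1.0, -0.001]]
ft_force: [1.0, -0.7, 0.2]
finger_gap: 0.0359
```

Call:
{"method": "send_rows", "body": {"moves": [[0,0,0,0,0,0,1],[0,0,0,0,-0.8,0,1],[0,0,0,0,-2.5,0,1],[0,0,0,0,-3.5,0,1],[0,0,0,0,-3.5,0,1]]}}

```text
clock: 31.02
eef_pos: [0.4178, -0.0193, 0.1228]
ee_rot: [[0.999, -0.034, 0.023], [-0.023, 0.0, 1.0], [-0.034, -0.999, -0.0]]
ft_force: [0.9, 0.2, 0.1]
finger_gap: 0.0691
```

Call:
{"method": "send_rows", "body": {"moves": [[0,0,0,0,-3.5,-2,1],[0,0,0,0,-2,-4,1],[0,0,0,0,0,-4,1],[0,0,0,0,0,-4,1],[0,0,0,0,0,-2,1]]}}

```text
clock: 31.43
eef_pos: [0.4205, -0.1802, 0.1918]
ee_rot: [[1.0, -0.014, 0.012], [-0.012, -0.005, 1.0], [-0.013, -1.0, -0.005]]
ft_force: [-0.3, 0.3, -0.4]
finger_gap: 0.0912
```

Run:
```python
from h import *
st(); snap('top','t15',(220,180,460,320),1); snap('scene','s15',(250,180,430,370),1)
c=cv2.imread('pics/t15.png');a=cv2.imread('pics/s15.png')
W=np.zeros((600,800,3),np.uint8); W[:350,:600]=cv2.resize(c,(600,350),interpolation=cv2.INTER_CUBIC); W[350:,:237]=cv2.resize(a,(237,250))
W=np.zeros((600,800,3),np.uint8); W[:256,:440]=cv2.resize(c,(440,256),interpolation=cv2.INTER_CUBIC); W[40:420,440:800]=cv2.resize(a,(360,380),interpolation=cv2.INTER_CUBIC)
d=cv2.imread('pics/t15_full.png')[205:290,255:375]; W[260:569,:436]=cv2.resize(d,(436,309),interpolation=cv2.INTER_CUBIC)
cv2.imwrite('pics/m15.png',W)
```

```text
t 31.4333 p [ 0.4205 -0.1802  0.1918] zyaw 1.559 tilt [-0.0135 -0.0052 -0.9999] F [-0.3  0.3 -0.4] gap 0.0912 q [-0.42  0.17  1.87 -0.01  1.11 -1.98]
```

The picture limit is reached, so I'll check numerically: brass blobs against the tray outline, and the drift and bystanders against earlier frames.

Run:
```python
from h import *
np.set_printoptions(precision=4,suppress=True)
im=cv2.imread('pics/t15_full.png'); h=cv2.cvtColor(im,cv2.COLOR_BGR2HSV)
m=cv2.inRange(h,(15,100,110),(35,255,255)); m[:205]=0;m[290:]=0;m[:,:255]=0;m[:,375:]=0
n,_,s,c=cv2.connectedComponentsWithStats(m)
for i in range(1,n):
    if s[i,4]>5: print('gold',c[i],s[i,4],at('top',c[i],.02)[0])
w=cv2.inRange(h,(0,0,140),(180,60,255)); w[:228]=0;w[290:]=0;w[:,:262]=0;w[:,:]=w; w[:,372:]=0
n,_,s,c=cv2.connectedComponentsWithStats(w,connectivity=8)
for i in range(1,n):
    if s[i,4]>30: print('white',s[i],c[i])
a=cv2.imread('pics/top1_full.png'); d=cv2.absdiff(a,im).max(2)
for nm,(x0,y0,x1,y1) in dict(tape=(200,165,250,215),eraser=(425,200,445,228),block=(388,282,425,318),stand=(418,250,455,285)).items(): print(nm,(d[y0:y1,x0:x1]>40).sum())
```

```text
gold [279.3  226.65] 20 [0.6206 0.0745 0.02  ]
gold [298.     227.6667] 18 [0.6191 0.0246 0.02  ]
gold [317.     228.6667] 18 [ 0.6176 -0.026   0.02  ]
gold [336.  229.5] 20 [ 0.6166 -0.0766  0.02  ]
gold [354.6087 230.5652] 23 [ 0.6149 -0.1261  0.02  ]
gold [278.931  260.2966] 145 [0.531  0.0729 0.02  ]
gold [297.6338 261.338 ] 142 [0.5294 0.0233 0.02  ]
gold [352.0217 263.9565] 138 [ 0.5259 -0.1208  0.02  ]
white [268 244  94  46 852] [314.5587 264.723 ]
tape 0
eraser 0
block 1113
stand 4
```

```bash
python3 -c "
from h import *
st();robot.sign_off()"
```

```text
t 31.5333 p [ 0.4203 -0.1796  0.1911] zyaw 1.556 tilt [-0.0148 -0.004  -0.9999] F [0.1 0.6 0.3] gap 0.0913 q [-0.42  0.17  1.87 -0.01  1.11 -1.97]
the job is handed in; nothing more can be done
```

I finished the job and handed it in at about 31.5 s; no verdict was reported.

**What I did:**
- Slid the tray home against its stop.
- Drove out the dies in bores 1, 4 and 5; bores 2 and 3 were empty at the start.
- Put the drift back upright in its stand.
- Drew the tray out in front of the bar and moved the open gripper clear.

**What the last checks showed:**
- **Dies:** three brass blobs lie inside the tray outline, in the pockets for bores 1, 4 and 5.
- **Tray:** its origin is about 118 mm in front of the bar's, near the bar's centre line.
- **Drift and stand:** these match the first picture almost exactly (4 pixels differ).
- **Bystanders:** the tape and eraser show no change.

**What I could not confirm:**
- **Sanding block:** its area of the last top picture differs from the first (1113 pixels). I think the arm was hiding it from the camera. It looked unmoved in earlier pictures and the arm only passed high above it.
- **No final look by eye:** I had used up the picture limit, so the final state was checked only by image code. In particular, I inferred that the tray is flat on the table and did not measure it.
- **Calibration:** the top camera's y readings were about 2–5 mm below the arm's own, and I corrected for that with the wrist camera and by contact.

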